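Tighten a recessed clamp screw with the T-handle hex key

TASK

Take the T-handle hex key out of its wooden stand, press it gently until it sits fully home in the recessed hex socket of the blue clamp, and only then turn the screw clockwise until it comes up tight against its stop, without forcing it. Then lift the key out and hang it upright in its stand again, its collar resting on the stand, and leave the screwdriver, the jar and the grinding disc where they lie.

Things in the scene. Friction and masses are not known exactly. Their poses are not given: they have to be found in the camera images.
- key: T-handle hex key, 0.35 kg, upright in its stand at first. Origin: centre of its nose (lower end), z up the shank. From the nose up: chamfered hex end 0-5 mm (9 growing to 17 across flats), hex shank 5-58 (17 across flats, 19.6 over corners, two flats face along its x), brass collar 58-63 (34 wide), neck 14 wide, orange bar 98-118: 100 long along its x, 16 thick along y; grip it mid-length across the 16.
- key_bar (a point): middle of the orange bar, 108 mm above the nose
- key_nose (a point): centre of the key's nose (lower end)
- key_collar (a point): centre of the underside of the key's brass collar, 58 mm above the nose
- clamp: fixed clamp: dark cast plate 160 x 130 x 28 mm (x, y, z) with a blue block 70 x 60 mm in its middle whose flat top is 74 mm above the bench. Origin at the centre of the plate's underside, z up. A round bore of 34 mm diameter in the block's top holds the cap screw.
- socket (a point): bore centre at the height of the socket's mouth, 6 mm below the block's top. Hex socket 18.2 mm across flats, 16 deep, flat floor: fully home, the nose is 16 mm below this point. The screw stands up to 1.5 mm off-centre and its hex at any angle, both unreported: find them by feel or sight. A wrongly turned key rests on the rim, nose 4-5 mm in; it drops in within about 7 degrees.
- screw (a joint): turn of the cap screw in rad, growing clockwise as seen from above; it starts loose between 0.2 and 0.6 and comes up against a hard stop (tight) at 1.2. It needs about 0.16 N m to turn and stays where it is left. The value says nothing of the hex angle. After tightening the key may bind: ease it back a few degrees (its play) before lifting.
- stand: fixed wooden stand, 56 x 110 x 66 mm (x, y, z), origin at the centre of its underside, with two short steel stubs 40 mm either side of the hole, 12 mm high. The through hole of 26 mm diameter in its middle takes the key's shank, and the key hangs upright by its collar on the stand's top.
- stand_mouth (a point): centre of the stand's hole at the top face, 66 mm above the bench
- screwdriver: loose red screwdriver lying on the bench, about 200 mm long; leave alone
- jar: loose small amber jar, 44 mm diameter, 55 mm high, origin at its underside; leave alone
- disc: loose dark grinding disc, 80 mm diameter, 6 mm thick, lying flat; leave alone
Things that resemble listed ones, but are neither listed nor needed, are in the scene too. There is more than one size of the key; the job needs the largest. There is more than one size of the stand; the job needs the larger.

How it is judged:
On the way, in this order (a step that is already met when the one before it is completed fails the run):
1. the key sits fully home in the socket (nose at least 14 mm below its mouth) with the screw not yet tight (z of key_nose in the frame of socket below -0.014 m and horizontal distance between key_nose and socket below 0.006 m and value of joint screw below 1 rad), for 0.2 s.
2. the screw is turned tight (past 1.12 rad) with the key still fully home (z of key_nose in the frame of socket below -0.014 m and horizontal distance between key_nose and socket below 0.006 m and value of joint screw above 1.12 rad), for 0.2 s.
At the end, for the whole second after the job is handed in: The screw is tight (joint past 1.12 rad) and the key hangs released, upright (within 0.1 rad) and at rest in the stand's hole: its collar's underside within 4 mm of the stand's top in height and within 7 mm of the hole's centre (value of joint screw above 1.12 rad and horizontal distance between key_collar and stand_mouth below 0.007 m and z of key_collar in the frame of stand_mouth between -0.004 and 0.004 m and angle between key's own z axis and vertical below 0.1 rad and linear speed of key below 0.02 m/s); the robot touches nothing.
It fails at once if the screw is turned while the key is not fully home ((velocity of joint screw above 0.25 rad/s or velocity of joint screw below -0.25 rad/s) and not (z of key_nose in the frame of socket below -0.014 m and horizontal distance between key_nose and socket below 0.006 m)).
It fails at once if key and screw bear on each other with more than 40 N in all before the key is fully home, the screw still loose (contact force between key and screw above 40 N and not (z of key_nose in the frame of socket below -0.014 m and horizontal distance between key_nose and socket below 0.006 m) and value of joint screw below 1 rad).
It fails at once if the screw is forced: key and screw bear on each other with more than 150 N in all (contact force between key and screw above 150 N).
It fails at once if the key is pressed on the clamp with more than 30 N (contact force between key and clamp above 30 N).
It fails at once if the screwdriver, the jar or the disc is shifted by more than 30 mm (distance of any of screwdriver, jar, disc from where it was at the start of the episode above 0.03 m).
It also fails if it takes over 72 s, if anything falls off the work surface, if the arm or the gripper's body presses on something with over 40 N, if the wrist force passes 120 N, or if a joint passes its speed limit or range.

ROBOT

A 7-joint arm with a two-finger parallel gripper is mounted at the origin on the work surface. World frame = base frame: x ahead of the robot, y to its left, z up, the work surface at z = 0. Lengths are in m, angles in rad, forces in N, time in s.
With the tool pointing down it reaches from about 0.425 to 0.875 m from the base axis. Payload 4.7 kg.
Tool frame: the origin (TCP) lies at the very end of the fingers, on their centre line; the grasp point (between the pads) lies 19 mm behind it (grip_point_offset is the distance from the TCP to the grasp point, in m); x points along the fingers, z is the direction in which the jaws open and shut, and the axes are right-handed (so a half turn about x gives the same grasp; the last joint's range is limited). The gripper opens to 87 mm and grips with 3 to 60 N. Pads are 19 mm wide; open, the fingers measure 117 mm over their backs; the gripper's body (75 mm by 190 mm) begins 51 mm behind the grasp point.
Start: joints at [-1.274, 0.321, -0.07, 1.45, 0.023, 1.371, -0.057], TCP at [0.181, 0.624, 0.223] pointing down, gripper open.
Joint ranges: [-2.86, 2.86], [-0.3, 2.09], [-1.38, 1.24], [0.06, 2.45], [-1.56, 4.7], [0.09, 2.05], [-2.69, 2.69]. Speed limits (rad/s): [2.57, 2.57, 3.14, 3.14, 3.14, 3.14, 3.14].

INTERFACE

Orientations are given as a rotation vector (axis times angle).
In Python, from bench import get_state, get_image, calibration, close_job, grip_point_offset gives the robot as it stands.
- The arm moves only by the tool play_rows, never from a script. Its argument "targets" is a list of rows, each an object with "claw": the closure, from 0 (fully open) to 1 (shut); "linear": the shift along the tool's x, y, z as a fraction of full scale, a list of three; "rotation": the turn, a rotation vector about the tool's x, y, z as a fraction of full scale, a list of three. In form: [{"claw": claw, "linear": [x, y, z], "rotation": [wx, wy, wz]}, ...]. A call has 1 to 10 rows; each row shifts and turns the pose as measured when the row begins, along the tool's axes as they then stand; what a row does not reach is not made up. Full scale, the value 1, is 2.5 cm for a shift and 90 degrees for a turn. A row lasts 1/12 s, in which the tool goes at most 41.7 mm and 7.16 degrees, less where a joint would pass 70% of its speed; a pose out of reach is approached as far as the arm can. A call with a number of a shift or a turn outside -1 to 1 is refused whole. A call with a gripper value outside its range is refused whole. The fingers move at their own pace and stop on an object; "newtons" is the grip in N (left out, the last holds). Time passes only in rows, so rows that do not move let the fingers close. It gives the time, the measured TCP pose, the force and the opening at its end, in the units of the state.
- get_state(): the state, without advancing time (a new reading comes with each control period).
- get_image(name): name is "side" or "top" or "wrist"; returns the picture (420x560x3 uint8, blue, green, red); there is no depth.
- calibration(name): a dict with "fx", "fy", "cx", "cy" (pixels), "rvec" (rotation vector, rad) and "tvec" (3), from world to camera coordinates, as OpenCV has them; the wrist camera has in their place "hand_eye" (4x4, takes a point from camera to tool coordinates, whose origin is the TCP and whose axes are the tool frame's). Camera axes: x right, y down, z forward; pixel columns grow to the right and rows downward; lengths in m; the calibration is good to about 2 mm. A picture is of the moment at which its call begins: read the wrist's pose just before it. calibration takes no time and is no camera call.
- close_job(): hands the job in, once; it reports no verdict.
The state is a dict: "time": time; "joint_positions": joint angles; "qd": joint speeds; "joint_torque": joint torques, N m; "position": TCP position; "tool_rot": TCP orientation; "ft_force": force on the tool from outside, world axes, zero at the start; "torque": the same for the moment, N m; "grip_width": opening from 0.0 (shut) to 1.0 (fully open).
Only numpy, scipy, OpenCV 4.12 (cv2) and the standard library are available. Lean on these libraries where they do the work, as an engineer would, in place of code of your own. Each camera call takes 0.05 s, during which the arm holds its last target. There are 200 camera calls.

## Working session

There is one attempt and no reset: what is moved stays moved. The work goes in short steps, Python scripts to look and compute and a tool call to move; the robot and the scene stay as the last step left them, time stands still between calls to the robot, and variables do not carry over. Pictures are saved under pics/ and viewed, about 8 in all and at most 12, crops included, and the job is handed in when it is done.

Besides the shell and the picture viewer there is one more tool, called after "Request:" in YAML: its name, and indented under it one key for each argument. play_rows: Moves the arm, as the interface text tells. Shift numbers are shares of 2.5 cm and turn numbers shares of 90 degrees, none past 1 either way. Its arguments: {"type":"object","properties":{"targets":{"type":"array"},"newtons":{"type":"number"}},"required":["targets"]}

```bash
ls; mkdir -p pics
cat > h.py <<'E'
import numpy as np, cv2
from bench import get_state, get_image, calibration, close_job, grip_point_offset
def cam(name, st=None):
    c=calibration(name); K=np.array([[c['fx'],0,c['cx']],[0,c['fy'],c['cy']],[0,0,1.]])
    if 'hand_eye' in c:
        H=np.array(c['hand_eye']); st=st or get_state()
        T=np.eye(4); T[:3,:3]=cv2.Rodrigues(np.array(st['tool_rot'],float))[0]; T[:3,3]=st['position']
        M=T@H; return K,M[:3,:3],M[:3,3]
    R=cv2.Rodrigues(np.array(c['rvec'],float))[0]; t=np.array(c['tvec'],float).ravel()
    return K,R.T,-R.T@t
def ray(C,uv,z):
    K,R,o=C; d=R@np.linalg.inv(K)@np.array([uv[0],uv[1],1.]); return o+d*(z-o[2])/d[2]
def proj(C,p):
    K,R,o=C; q=K@(R.T@(np.array(p,float)-o)); return q[:2]/q[2]
E
python3 - <<'E'
from h import *
print(get_state(), grip_point_offset)
for n in('side','top','wrist'):
    print(n,calibration(n)); cv2.imwrite(f'pics/{n}0.png',get_image(n))
E
```

```text
pics
{'time': 0.0, 'joint_positions': array([-1.27387955,  0.32186581, -0.07009488,  1.45169894,  0.02259145,
        1.37077495, -0.05687893]), 'qd': array([ 7.92708186e-05, -1.05320264e-03,  9.69048577e-04,  1.31059278e-03,
        6.85325585e-04,  2.84004146e-04,  1.44745023e-03]), 'joint_torque': array([-4.07760558e-05, -4.91279840e+01, -4.03664242e-01, -3.12541115e+01,
       -6.38305605e-02,  4.35285643e-02,  2.05840374e-04]), 'position': array([0.18127287, 0.62362893, 0.22142176]), 'tool_rot': array([-0.99968085,  1.33134886,  0.9976108 ]), 'ft_force': array([ 0.10374961,  0.08314427, -0.07938098]), 'torque': array([-0.01569952,  0.00096055, -0.00838249]), 'grip_width': 0.9997831917779525} 0.0187
side {'fx': 381.60614877632304, 'fy': 381.60614877632304, 'cx': 279.56154962739413, 'cy': 205.40626689570954, 'rvec': array([ 2.39246682, -0.00357286,  0.00535013]), 'tvec': array([-0.57832075,  0.09583992,  0.70885021])}
top {'fx': 393.34054241107015, 'fy': 393.34054241107015, 'cx': 282.68836516496543, 'cy': 212.0571759633661, 'rvec': array([ 2.14037471, -2.18535458,  0.16419923]), 'tvec': array([0.04131665, 0.59925547, 0.73793954])}
wrist {'fx': 331.03479318796633, 'fy': 331.03479318796633, 'cx': 273.66881073700307, 'cy': 205.24222451471124, 'hand_eye': array([[ 8.44500028e-04, -2.89738404e-01,  9.57105503e-01,
        -1.61878850e-01],
       [-8.72596780e-04, -9.57105694e-01, -2.89737691e-01,
         7.82035463e-02],
       [ 9.99999263e-01, -5.90483692e-04, -1.06110058e-03,
        -2.91990515e-04],
       [ 0.00000000e+00,  0.00000000e+00,  0.00000000e+00,
         1.00000000e+00]])}
```

View pics/top0.png

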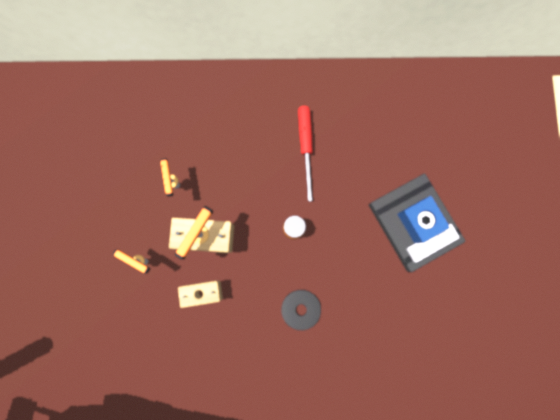

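View pics/side0.png

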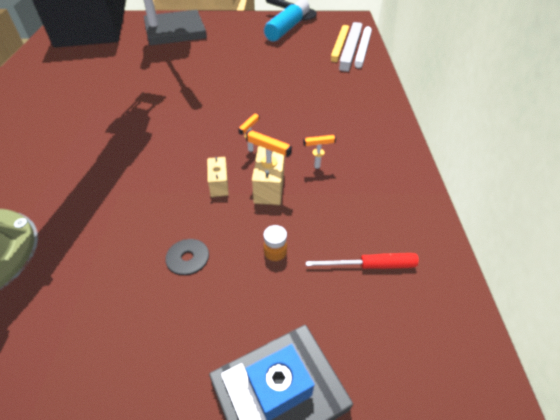

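The large stand with its key is in top at (194,232) and in side at (270,143). Things that could be taken for the key are the small keys at top (166,177) and (131,261). The small stand is at top (199,294). The clamp is at top (426,219), with its hex visible, and the disc at (301,310) has a hole of its own. I choose the longest bar, which is in the largest stand.

Run:
```python
from h import *
im={n:cv2.imread(f'pics/{n}0.png') for n in('top','side')}
hsv={n:cv2.cvtColor(im[n],cv2.COLOR_BGR2HSV) for n in im}
for n in im:
    C=cam(n)
    m=cv2.inRange(hsv[n],(8,180,150),(20,255,255))
    cs,_=cv2.findContours(m,0,2)
    for c in cs:
        if cv2.contourArea(c)<60: continue
        r=cv2.minAreaRect(c); b=cv2.boxPoints(r)
        l=sorted([(np.linalg.norm(b[i]-b[(i+1)%4]),i) for i in range(4)])
        e=[(b[i]+b[(i+1)%4])/2 for _,i in l[:2]]
        P=[ray(C,x,.121) for x in e]; d=P[1]-P[0]
        print(n,'orange',np.round(r[0]),'mid',np.round((P[0]+P[1])/2,4),'len',round(np.linalg.norm(d),4),'ang',np.degrees(np.arctan2(d[1],d[0])).round(1))
    m=cv2.inRange(hsv[n],(105,150,60),(125,255,255)); 
    cs,_=cv2.findContours(m,0,2)
    for c in cs:
        if cv2.contourArea(c)>300:
            r=cv2.minAreaRect(c); print(n,'blue',r,np.round(ray(C,r[0],.074),4))
C=cam('top')
print('screw top',ray(C,(426,219.5),.068)); print('screw side',ray(cam('side'),(279,378),.068))
print('stand top',ray(C,(201,235),.066),'jar',ray(C,(294,227),.055),'disc',ray(C,(301,310),.006))
t=cv2.resize(im['top'][140:320,90:330],None,fx=3,fy=3,interpolation=2)
s=cv2.resize(im['top'][165:280,360:475],None,fx=4,fy=4,interpolation=2)
cv2.imwrite('pics/c1.png',t)
```

```text
top blue ((423.5414733886719, 219.8444061279297), (35.072540283203125, 35.71022033691406), 59.931419372558594) [ 0.5753 -0.2368  0.074 ]
side orange [320. 142.] mid [0.6586 0.1892 0.121 ] len 0.0573 ang -170.0
side orange [266. 145.] mid [0.5517 0.1792 0.121 ] len 0.0885 ang -31.3
side blue ((276.26416015625, 398.9245300292969), (65.48385620117188, 42.50922393798828), 10.619654655456543) [ 0.5729 -0.2678  0.074 ]
screw top [ 0.57648953 -0.24386308  0.068     ]
screw side [ 0.57641159 -0.24073738  0.068     ]
stand top [0.55584714 0.18430709 0.066     ] jar [0.56843649 0.00805361 0.055     ] disc [ 0.40646456 -0.00408191  0.006     ]
```

View pics/c1.png

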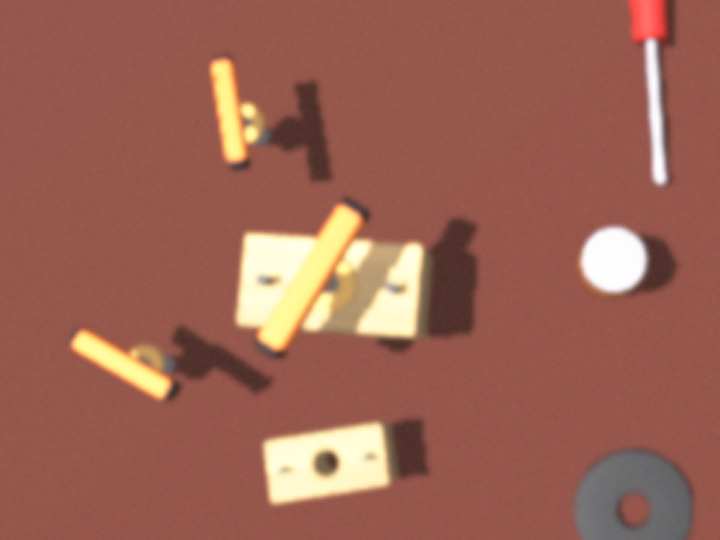

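The crop confirms it. The largest bar, at about top (194,232), stands in the larger stand, whose stubs are at pixels (179,233) and (222,236). The two smaller keys stand apart and the small stand is empty.

```bash
cat >> h.py <<'E'
def plan(target,jaw_deg=None,st=None):
    """shift in tool axes (units of 25 mm) and turn about tool x (deg) to bring the tool z to jaw_deg (mod 180) pointing down"""
    st=st or get_state(); R=cv2.Rodrigues(np.array(st['tool_rot'],float))[0]
    d=R.T@(np.array(target)-st['position'])
    zz=R[:,2]; a=np.degrees(np.arctan2(zz[1],zz[0]))
    print('pos',np.round(st['position'],4),'xaxis',np.round(R[:,0],3),'jaw',round(a,2),'q',np.round(st['joint_positions'],3),'F',np.round(st['ft_force'],1),'t',round(st['time'],2),'w',round(st['grip_width']*87,1))
    print('shift units',np.round(d/.025,2),'mm',np.round(d*1000,1))
    if jaw_deg is not None:
        dw=(jaw_deg-a+90)%180-90
        print('turn world ccw',round(dw,1),'-> about tool x deg',round(-dw,1),'units',round(-dw/90,3))
E
python3 - <<'E'
from h import *
C=cam('top')
a,b=[ray(C,(90+u/3,140+v/3),.118) for u,v in((352,208),(270,346))]
m=(a+b)/2; d=a-b; ang=np.degrees(np.arctan2(d[1],d[0])); print('bar',a,b,m,np.linalg.norm(d),ang)
p,q=[ray(C,(90+u/3,140+v/3),.078) for u,v in((268,280),(397,287))]; print('stubs',p,q,(p+q)/2,np.linalg.norm(p-q))
plan([m[0],m[1],.25],ang+90)
E
```

```text
bar [0.59704091 0.16368813 0.118     ] [0.51718755 0.21080078 0.118     ] [0.55711423 0.18724446 0.118     ] 0.09271548024059958 -30.540157645632682
stubs [0.55883961 0.22206906 0.078     ] [0.55286905 0.14264319 0.078     ] [0.55585433 0.18235612 0.078     ] 0.07964996633276554
pos [0.1813 0.6238 0.2217] xaxis [-0.    -0.001 -1.   ] jaw 73.8 q [-1.274  0.322 -0.07   1.451  0.023  1.371 -0.057] F [-0.8 -0.1  0.4] t 0.15 w 86.7
shift units [ -1.11 -19.31 -12.58] mm [ -27.8 -482.7 -314.4]
turn world ccw -14.3 -> about tool x deg 14.3 units 0.159
```

Request:
play_rows:
  targets:
    - {"claw": 0,"linear": [-0.5,0,0],"rotation": [0.08,0,0]}
    - {"claw": 0,"linear": [-0.6,0,0],"rotation": [0.08,0,0]}
    - {"claw": 0,"linear": [0,-1,-0.3],"rotation": [0,0,0]}
    - {"claw": 0,"linear": [0,-1,-0.3],"rotation": [0,0,0]}
    - {"claw": 0,"linear": [0,-1,-0.3],"rotation": [0,0,0]}
    - {"claw": 0,"linear": [0,-1,-0.3],"rotation": [0,0,0]}
    - {"claw": 0,"linear": [0,-1,-0.3],"rotation": [0,0,0]}
    - {"claw": 0,"linear": [0,-1,-0.3],"rotation": [0,0,0]}

```text
time: 0.82
position: [0.2816, 0.5073, 0.2453]
tool_rot: [-0.813, 1.424, 0.81]
ft_force: [0.1, 1.0, -0.4]
grip_width: 1.001
```

Run:
```python
from h import *
plan([.557,.186,.25],59.5)
```

```text
pos [0.2816 0.5073 0.2453] xaxis [-0.007 -0.006 -1.   ] jaw 59.63 q [-1.14   0.169  0.036  1.592 -0.01   1.39  -0.061] F [ 0.1  1.  -0.4] t 0.82 w 87.1
shift units [ -0.18 -16.    -5.52] mm [  -4.6 -400.  -138. ]
turn world ccw -0.1 -> about tool x deg 0.1 units 0.001
```

Request:
play_rows:
  targets:
    - {"claw": 0,"linear": [0,-1,-0.35],"rotation": [0,0,0]}
    - {"claw": 0,"linear": [0,-1,-0.35],"rotation": [0,0,0]}
    - {"claw": 0,"linear": [0,-1,-0.35],"rotation": [0,0,0]}
    - {"claw": 0,"linear": [0,-1,-0.35],"rotation": [0,0,0]}
    - {"claw": 0,"linear": [0,-1,-0.35],"rotation": [0,0,0]}
    - {"claw": 0,"linear": [0,-1,-0.35],"rotation": [0,0,0]}
    - {"claw": 0,"linear": [0,-1,-0.35],"rotation": [0,0,0]}
    - {"claw": 0,"linear": [0,-1,-0.35],"rotation": [0,0,0]}
    - {"claw": 0,"linear": [0,-1,-0.35],"rotation": [0,0,0]}
    - {"claw": 0,"linear": [0,-1,-0.35],"rotation": [0,0,0]}

```text
time: 1.65
position: [0.4589, 0.2927, 0.2429]
tool_rot: [-0.815, 1.428, 0.81]
ft_force: [-0.1, 0.7, 0.3]
grip_width: 0.999
```

Request:
play_rows:
  targets:
    - {"claw": 0,"linear": [0,-1,-0.35],"rotation": [0,0,0]}
    - {"claw": 0,"linear": [0,-1,-0.35],"rotation": [0,0,0]}
    - {"claw": 0,"linear": [0,-1,-0.35],"rotation": [0,0,0]}
    - {"claw": 0,"linear": [0,-1,-0.35],"rotation": [0,0,0]}
    - {"claw": 0,"linear": [0,-1,-0.35],"rotation": [0,0,0]}
    - {"claw": 0,"linear": [0,-0.8,-0.3],"rotation": [0,0,0]}
    - {"claw": 0,"linear": [0,0,0],"rotation": [0,0,0]}

```text
time: 2.23
position: [0.5644, 0.1612, 0.2413]
tool_rot: [-0.812, 1.433, 0.801]
ft_force: [-0.3, -1.5, 0.2]
grip_width: 1.002
```

Run:
```python
from h import *
plan([.557,.186,.097],59.5)
st=get_state(); C=cam('wrist',st); im=get_image('wrist'); cv2.imwrite('pics/w1.png',im)
m=cv2.inRange(cv2.cvtColor(im,cv2.COLOR_BGR2HSV),(8,180,120),(20,255,255))
cs,_=cv2.findContours(m,0,2); c=max(cs,key=cv2.contourArea); r=cv2.minAreaRect(c); b=cv2.boxPoints(r); print(r)
P=[ray(C,x,.122) for x in b]; print(np.round(P,4),np.mean(P,0))
```

```text
pos [0.5644 0.1612 0.2413] xaxis [-0.01  -0.013 -1.   ] jaw 59.2 q [-0.66   0.192  0.383  1.588 -0.062  1.389  0.761] F [-0.3 -1.5  0.2] t 2.23 w 87.2
shift units [5.76 0.75 0.8 ] mm [144.1  18.7  19.9]
turn world ccw 0.3 -> about tool x deg -0.3 units -0.003
((178.40060424804688, 229.10768127441406), (32.653324127197266, 17.38995361328125), 22.166345596313477)
[[0.5374 0.0537 0.122 ]
 [0.5278 0.0681 0.122 ]
 [0.5515 0.085  0.122 ]
 [0.5614 0.0707 0.122 ]] [0.54452345 0.06936278 0.122     ]
```

View pics/w1.png

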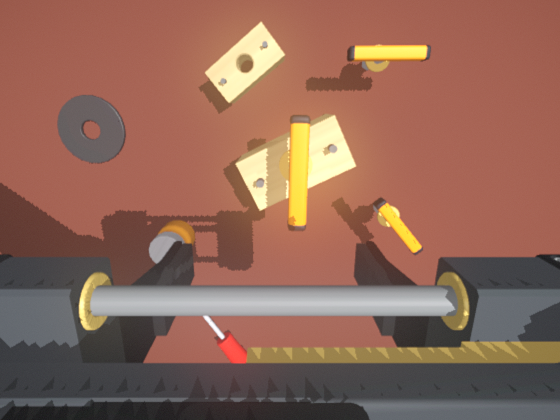

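The wrist picture shows the big bar from (300,118) to (298,228), running along tool y, so the jaws are aligned. The stand's stubs are at (260,183) and (333,149), and a small key is about 90 mm off to the right at (398,225).

```bash
cat >> h.py <<'E'
def tilt(st=None):
    st=st or get_state(); R=cv2.Rodrigues(np.array(st['tool_rot'],float))[0]
    v=np.cross([1,0,0],R.T@np.array([0,0,-1.])); print('untilt units (tool)',np.round(np.degrees(v)/90,4))
E
python3 - <<'E'
from h import *
C=cam('wrist')
a,b=ray(C,(299.7,118),.122),ray(C,(298.5,228),.122); m=(a+b)/2; d=a-b
ang=np.degrees(np.arctan2(d[1],d[0])); print(a,b,m,np.linalg.norm(d),ang)
p,q=[ray(C,u,.078) for u in((260,183),(333,149))]; print('stand',(p+q)/2,np.linalg.norm(p-q))
print('small key near end',ray(C,(378,205),.09))
plan([m[0],m[1],.097],ang+90); tilt()
E
```

```text
[0.51426316 0.21482311 0.122     ] [0.59754055 0.16651213 0.122     ] [0.55590185 0.19066762 0.122     ] 0.09627603137220846 149.88106615053002
stand [0.5551678  0.19032657 0.078     ] 0.07925440906285575
small key near end [0.62739427 0.24126475 0.09      ]
pos [0.5632 0.1633 0.2412] xaxis [-0.012 -0.012 -1.   ] jaw 59.29 q [-0.662  0.191  0.381  1.589 -0.063  1.39   0.76 ] F [-0.   0.5  1.2] t 2.28 w 86.8
shift units [5.76 0.79 0.89] mm [143.9  19.7  22.2]
turn world ccw 0.6 -> about tool x deg -0.6 units -0.007
untilt units (tool) [ 0.     -0.0104 -0.0025]
```

Request:
play_rows:
  targets:
    - {"claw": 0,"linear": [0.5,0.75,0.8],"rotation": [-0.006,-0.0104,-0.0025]}
    - {"claw": 0,"linear": [1,0,0],"rotation": [0,0,0]}
    - {"claw": 0,"linear": [1,0,0],"rotation": [0,0,0]}
    - {"claw": 0,"linear": [0.3,0,0],"rotation": [0,0,0]}
    - {"claw": 0,"linear": [0,0,0],"rotation": [0,0,0]}
    - {"claw": 0,"linear": [0,0,0],"rotation": [0,0,0]}

```text
time: 2.78
position: [0.5541, 0.1971, 0.1694]
tool_rot: [-0.813, 1.41, 0.821]
ft_force: [-0.2, -0.3, 0.2]
grip_width: 0.999
```

Run:
```python
from h import *
st=get_state(); C=cam('wrist',st); im=get_image('wrist'); cv2.imwrite('pics/w2.png',im)
m=cv2.inRange(cv2.cvtColor(im,cv2.COLOR_BGR2HSV),(8,180,120),(25,255,255))
cs,_=cv2.findContours(m,0,2)
for c in cs:
  r=cv2.minAreaRect(c)
  if cv2.contourArea(c)>800: print(r,np.round(ray(C,r[0],.122),4))
plan([.5565,.1885,.097],59.8,st); tilt(st)
```

```text
((264.3136291503906, 228.53607177734375), (24.023666381835938, 111.23445129394531), 0.7345211505889893) [0.5522 0.1909 0.122 ]
pos [0.5541 0.1971 0.1694] xaxis [-0.001  0.005 -1.   ] jaw 60.12 q [-0.688  0.224  0.352  1.695 -0.087  1.236  0.733] F [-0.2 -0.3  0.2] t 2.78 w 86.9
shift units [ 2.89 -0.26 -0.26] mm [72.3 -6.6 -6.5]
turn world ccw -0.3 -> about tool x deg 0.3 units 0.004
untilt units (tool) [ 0.      0.0025 -0.0021]
```

Run:
```python
import cv2
im=cv2.imread('pics/w2.png'); cv2.imwrite('pics/w2c.png',cv2.resize(im[130:330,160:380],None,fx=2.5,fy=2.5))
```

```text
(no output)
```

View pics/w2c.png

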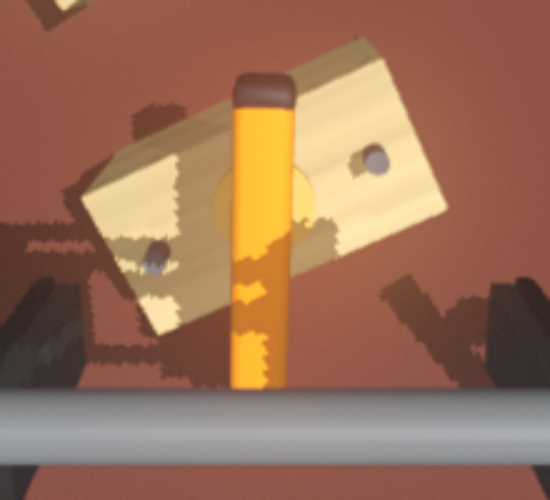

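The near end of the bar is hidden by the gripper's cross-rod. The far end is at pixel (266,161) and the collar's disc is centred near (266,211). The stubs are at (310,194) and (223,233).

Run:
```python
from h import *
C=cam('wrist')
e=ray(C,(265.6,161),.122); print('end',e,'centre',e-.05*np.array([-.865,.502,0]))
print('collar',ray(C,(265.6,211.5),.071)); p,q=[ray(C,(160+u/2.5,130+v/2.5),.078) for u,v in((376,158),(157,253))]; print('stubmid',(p+q)/2,np.linalg.norm(p-q), np.degrees(np.arctan2(*(p-q)[1::-1])))
plan([.556,.189,.097],59.8)
```

```text
end [0.51344939 0.21480253 0.122     ] centre [0.55669939 0.18970253 0.122     ]
collar [0.55618131 0.18865731 0.071     ]
stubmid [0.55516438 0.18965789 0.078     ] 0.07771952795904859 84.4575587255449
pos [0.5543 0.1972 0.1698] xaxis [-0.     0.005 -1.   ] jaw 60.13 q [-0.688  0.224  0.352  1.695 -0.087  1.236  0.733] F [-0.3  0.2  0.1] t 2.83 w 87.2
shift units [ 2.91 -0.23 -0.26] mm [72.7 -5.8 -6.6]
turn world ccw -0.3 -> about tool x deg 0.3 units 0.004
```

Request:
play_rows:
  targets:
    - {"claw": 0,"linear": [0.9,-0.23,-0.26],"rotation": [0.004,0.0025,-0.0021]}
    - {"claw": 0,"linear": [1,0,0],"rotation": [0,0,0]}
    - {"claw": 0,"linear": [0.9,0,0],"rotation": [0,0,0]}
    - {"claw": 0,"linear": [0,0,0],"rotation": [0,0,0]}
    - {"claw": 0,"linear": [0,0,0],"rotation": [0,0,0]}

```text
time: 3.25
position: [0.5619, 0.1918, 0.1072]
tool_rot: [-0.812, 1.397, 0.81]
ft_force: [0.4, 0.7, 0.1]
grip_width: 1.001
```

Run:
```python
from h import *
plan([.556,.189,.097],59.8); tilt()
```

```text
pos [0.5619 0.1918 0.1072] xaxis [ 0.014  0.007 -1.   ] jaw 59.82 q [-0.673  0.28   0.35   1.762 -0.109  1.103  0.757] F [0.4 0.7 0.1] t 3.25 w 87.1
shift units [ 0.4   0.15 -0.22] mm [10.1  3.8 -5.5]
turn world ccw -0.0 -> about tool x deg 0.0 units 0.0
untilt units (tool) [-0.      0.0085  0.0055]
```

Request:
play_rows:
  targets:
    - {"claw": 0,"linear": [0.4,0.15,-0.22],"rotation": [0,0.0085,0.0055]}
    - {"claw": 0,"linear": [0,0,0],"rotation": [0,0,0]}
    - {"claw": 0,"linear": [0,0,0],"rotation": [0,0,0]}

```text
time: 3.5
position: [0.5581, 0.1899, 0.1011]
tool_rot: [-0.813, 1.409, 0.812]
ft_force: [1.3, -0.1, 0.6]
grip_width: 1.003
```

Run:
```python
from h import *
plan([.556,.189,.097],59.8); tilt()
```

```text
pos [0.5581 0.1899 0.1011] xaxis [ 0.004  0.002 -1.   ] jaw 59.83 q [-0.672  0.285  0.35   1.768 -0.109  1.102  0.758] F [ 1.3 -0.1  0.6] t 3.5 w 87.2
shift units [ 0.16  0.05 -0.07] mm [ 4.1  1.4 -1.8]
turn world ccw -0.0 -> about tool x deg 0.0 units 0.0
untilt units (tool) [-0.      0.0025  0.0017]
```

Request:
play_rows:
  targets:
    - {"claw": 0,"linear": [0.24,0.08,-0.1],"rotation": [0,0.004,0.0025]}
    - {"claw": 0,"linear": [0,0,0],"rotation": [0,0,0]}
    - {"claw": 0.9,"linear": [0,0,0],"rotation": [0,0,0]}
    - {"claw": 0.9,"linear": [0,0,0],"rotation": [0,0,0]}
    - {"claw": 0.9,"linear": [0,0,0],"rotation": [0,0,0]}
    - {"claw": 0.9,"linear": [0,0,0],"rotation": [0,0,0]}
    - {"claw": 0.9,"linear": [0,0,0],"rotation": [0,0,0]}
    - {"claw": 0.9,"linear": [0,0,0],"rotation": [0,0,0]}
    - {"claw": 0.9,"linear": [0,0,0],"rotation": [0,0,0]}
    - {"claw": 0.9,"linear": [0,0,0],"rotation": [0,0,0]}
  newtons: 40

```text
time: 4.33
position: [0.5566, 0.1895, 0.0977]
tool_rot: [-0.813, 1.412, 0.813]
ft_force: [0.5, 0.5, 0.2]
grip_width: 0.474
```

Run:
```python
from h import *
plan([.556,.189,.097],59.8); tilt()
```

```text
pos [0.5566 0.1895 0.0977] xaxis [ 0.001  0.001 -1.   ] jaw 59.83 q [-0.672  0.288  0.35   1.772 -0.11   1.099  0.759] F [0.5 0.5 0.2] t 4.33 w 41.2
shift units [ 0.03  0.01 -0.03] mm [ 0.7  0.3 -0.7]
turn world ccw -0.0 -> about tool x deg 0.0 units 0.0
untilt units (tool) [-0.      0.0008  0.0006]
```

Request:
play_rows:
  targets:
    - {"claw": 0.95,"linear": [0,0,0],"rotation": [0,0,0]}
    - {"claw": 0.95,"linear": [0,0,0],"rotation": [0,0,0]}
    - {"claw": 0.95,"linear": [0,0,0],"rotation": [0,0,0]}
    - {"claw": 0.95,"linear": [0,0,0],"rotation": [0,0,0]}
    - {"claw": 0.95,"linear": [0,0,0],"rotation": [0,0,0]}
    - {"claw": 0.95,"linear": [0,0,0],"rotation": [0,0,0]}
    - {"claw": 0.95,"linear": [0,0,0],"rotation": [0,0,0]}
    - {"claw": 0.95,"linear": [0,0,0],"rotation": [0,0,0]}

```text
time: 5.0
position: [0.5566, 0.1892, 0.0976]
tool_rot: [-0.813, 1.412, 0.813]
ft_force: [-0.1, -0.6, -0.6]
grip_width: 0.177
```

Run:
```python
from h import *
plan([.556,.189,.097],59.8); tilt()
```

```text
pos [0.5566 0.1892 0.0976] xaxis [ 0.001  0.    -1.   ] jaw 59.82 q [-0.672  0.288  0.35   1.772 -0.11   1.099  0.758] F [-0.1 -0.6 -0.6] t 5.0 w 15.4
shift units [ 0.02  0.02 -0.02] mm [ 0.6  0.4 -0.5]
turn world ccw -0.0 -> about tool x deg 0.0 units 0.0
untilt units (tool) [-0.      0.0006  0.0005]
```

Request:
play_rows:
  targets:
    - {"claw": 0.95,"linear": [-0.5,0,0],"rotation": [0,0,0]}
    - {"claw": 0.95,"linear": [-0.7,0,0],"rotation": [0,0,0]}
    - {"claw": 0.95,"linear": [-0.7,0,0],"rotation": [0,0,0]}
    - {"claw": 0.95,"linear": [-0.7,0,0],"rotation": [0,0,0]}
    - {"claw": 0.95,"linear": [-0.7,0,0],"rotation": [0,0,0]}
    - {"claw": 0.95,"linear": [-0.7,0,0],"rotation": [0,0,0]}
    - {"claw": 0.95,"linear": [-0.3,0,0],"rotation": [0,0,0]}
    - {"claw": 0.95,"linear": [0,0,0],"rotation": [0,0,0]}

```text
time: 5.67
position: [0.5535, 0.1884, 0.2085]
tool_rot: [-0.814, 1.42, 0.814]
ft_force: [-0.1, -0.7, -3.1]
grip_width: 0.178
```

Run:
```python
from h import *
plan([.507,-.202,.20],59.8); tilt()
```

```text
pos [0.5535 0.1884 0.2085] xaxis [-0.006 -0.003 -1.   ] jaw 59.82 q [-0.688  0.197  0.361  1.647 -0.07   1.318  0.728] F [-0.1 -0.7 -3.1] t 5.67 w 15.5
shift units [  0.4   -6.25 -14.43] mm [  10.1 -156.1 -360.8]
turn world ccw -0.0 -> about tool x deg 0.0 units 0.0
untilt units (tool) [ 0.     -0.0037 -0.0022]
```

Force −3.1 N in z matches the key's weight, so it is carried.

Request:
play_rows:
  targets:
    - {"claw": 0.95,"linear": [0,-0.2,-0.5],"rotation": [0,-0.0037,-0.0022]}
    - {"claw": 0.95,"linear": [0,-0.36,-0.85],"rotation": [0,0,0]}
    - {"claw": 0.95,"linear": [0,-0.36,-0.85],"rotation": [0,0,0]}
    - {"claw": 0.95,"linear": [0,-0.36,-0.85],"rotation": [0,0,0]}
    - {"claw": 0.95,"linear": [0,-0.36,-0.85],"rotation": [0,0,0]}
    - {"claw": 0.95,"linear": [0,-0.36,-0.85],"rotation": [0,0,0]}
    - {"claw": 0.95,"linear": [0,-0.36,-0.85],"rotation": [0,0,0]}
    - {"claw": 0.95,"linear": [0,-0.36,-0.85],"rotation": [0,0,0]}
    - {"claw": 0.95,"linear": [0,-0.36,-0.85],"rotation": [0,0,0]}
    - {"claw": 0.95,"linear": [0,-0.36,-0.85],"rotation": [0,0,0]}

```text
time: 6.5
position: [0.5138, -0.0423, 0.196]
tool_rot: [-0.816, 1.428, 0.827]
ft_force: [0.3, -0.6, -2.8]
grip_width: 0.183
```

Run:
```python
from h import *
plan([.507,-.202,.20],59.8); tilt()
```

```text
pos [ 0.5138 -0.0423  0.196 ] xaxis [-0.018 -0.003 -1.   ] jaw 60.3 q [-0.471  0.06   0.522  1.82  -0.027  1.288  1.111] F [ 0.3 -0.6 -2.8] t 6.5 w 15.9
shift units [-0.14 -2.93 -5.68] mm [  -3.4  -73.2 -142.1]
turn world ccw -0.5 -> about tool x deg 0.5 units 0.006
untilt units (tool) [ 0.     -0.0073 -0.0093]
```

Request:
play_rows:
  targets:
    - {"claw": 0.95,"linear": [0,-0.45,-0.85],"rotation": [0,-0.0073,-0.0093]}
    - {"claw": 0.95,"linear": [0,-0.45,-0.85],"rotation": [0,0,0]}
    - {"claw": 0.95,"linear": [0,-0.45,-0.85],"rotation": [0,0,0]}
    - {"claw": 0.95,"linear": [0,-0.45,-0.85],"rotation": [0,0,0]}
    - {"claw": 0.95,"linear": [0,-0.45,-0.85],"rotation": [0,0,0]}
    - {"claw": 0.95,"linear": [0,-0.3,-0.6],"rotation": [0,0,0]}
    - {"claw": 0.95,"linear": [0,0,0],"rotation": [0,0,0]}
    - {"claw": 0.95,"linear": [0,0,0],"rotation": [0,0,0]}
    - {"claw": 0.95,"linear": [0,0,0],"rotation": [0,0,0]}

```text
time: 7.25
position: [0.4904, -0.1997, 0.1847]
tool_rot: [-0.8, 1.433, 0.814]
ft_force: [0.0, 0.9, -4.4]
grip_width: 0.179
```

Run:
```python
from h import *
st=get_state(); plan([.507,-.202,.20],59.8,st); tilt(st)
C=cam('wrist',st); im=get_image('wrist'); cv2.imwrite('pics/w3.png',im); np.save('w3C.npy',np.array([*C[0],*C[1],C[2]]))
e=proj(C,[.5765,-.242,.068]); print(e)
x,y=e.astype(int); x0,y0=max(x-75,0),max(y-75,0); print(x0,y0); cv2.imwrite('pics/w3c.png',cv2.resize(im[y0:y0+150,x0:x0+150],None,fx=4,fy=4,interpolation=2))
print(get_state()['position'])
```

```text
pos [ 0.4904 -0.1997  0.1847] xaxis [-0.019 -0.    -1.   ] jaw 59.24 q [-0.289  0.107  0.668  1.808 -0.062  1.267  1.429] F [ 0.   0.9 -4.4] t 7.25 w 15.6
shift units [-0.63 -0.61  0.25] mm [-15.6 -15.2   6.3]
turn world ccw 0.6 -> about tool x deg -0.6 units -0.006
untilt units (tool) [ 0.     -0.0062 -0.0101]
[283.17356697 297.24377427]
208 222
[ 0.49041755 -0.19909515  0.18457113]
```

View pics/w3c.png

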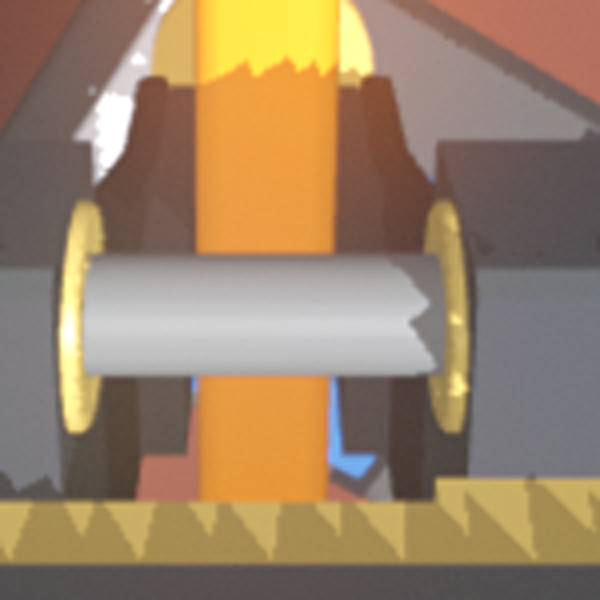

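The key and fingers hide the screw, because image-up is tool +y. I will view from the other side, with the screw at tool +y.

Request:
play_rows:
  targets:
    - {"claw": 0.95,"linear": [-0.9,0,0],"rotation": [0,-0.0062,-0.0101]}
    - {"claw": 0.95,"linear": [-0.5,-0.5,0],"rotation": [0,0,0]}
    - {"claw": 0.95,"linear": [0,-0.8,0],"rotation": [0,0,0]}
    - {"claw": 0.95,"linear": [0,-0.8,0],"rotation": [0,0,0]}
    - {"claw": 0.95,"linear": [0,-0.8,0],"rotation": [0,0,0]}
    - {"claw": 0.95,"linear": [0,-0.8,0],"rotation": [0,0,0]}
    - {"claw": 0.95,"linear": [0,-0.8,0],"rotation": [0,0,0]}
    - {"claw": 0.95,"linear": [0,-0.8,0],"rotation": [0,0,0]}
    - {"claw": 0.95,"linear": [0,-0.8,0],"rotation": [0,0,0]}
    - {"claw": 0.95,"linear": [0,-0.2,0],"rotation": [0,0,0]}

```text
time: 8.13
position: [0.6342, -0.2611, 0.2141]
tool_rot: [-0.814, 1.404, 0.84]
ft_force: [-1.2, 0.8, -4.0]
grip_width: 0.181
```

Request:
play_rows:
  targets:
    - {"claw": 0.95,"linear": [0,0,0],"rotation": [0,0,0]}
    - {"claw": 0.95,"linear": [0,0,0],"rotation": [0,0,0]}
    - {"claw": 0.95,"linear": [0,0,0],"rotation": [0,0,0]}

```text
time: 8.38
position: [0.6347, -0.2573, 0.2113]
tool_rot: [-0.814, 1.406, 0.847]
ft_force: [-0.7, -0.2, -4.3]
grip_width: 0.18
```

Run:
```python
from h import *
st=get_state(); plan([.5765,-.242,.20],59.8,st); tilt(st)
C=cam('wrist',st); im=get_image('wrist'); cv2.imwrite('pics/w4.png',im)
e=proj(C,[.5765,-.242,.068]); print(e)
x,y=e.astype(int); x0,y0=max(x-50,0),max(y-50,0); print(x0,y0); cv2.imwrite('pics/w4c.png',cv2.resize(im[y0:y0+100,x0:x0+100],None,fx=6,fy=6,interpolation=2))
print(get_state()['position'])
```

```text
pos [ 0.6347 -0.2573  0.2113] xaxis [-0.01   0.018 -1.   ] jaw 61.15 q [-0.112  0.469  0.661  1.374 -0.296  1.412  1.616] F [-0.7 -0.2 -4.3] t 8.38 w 15.6
shift units [ 0.49  2.33 -0.59] mm [ 12.1  58.1 -14.8]
turn world ccw -1.4 -> about tool x deg 1.4 units 0.015
untilt units (tool) [ 0.      0.0068 -0.0109]
[255.92261646 130.73176139]
205 80
[ 0.634629   -0.25694675  0.21134231]
```

View pics/w4c.png

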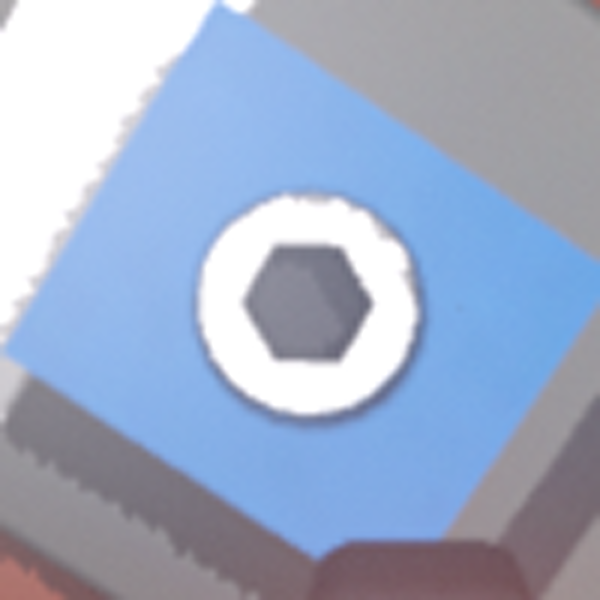

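The socket hex is plain in the crop, centred at (307,303), that is full-image (256,130). Its corners lie nearly along the image horizontal, which is the tool's z.

Run:
```python
from h import *
im=cv2.imread('pics/w4.png')
st=get_state(); st['position']=np.array([.6347,-.2573,.2113])
C=cam('wrist',st)
p=im[80:180,205:305]; p=cv2.resize(p,None,fx=6,fy=6,interpolation=2)
g=cv2.cvtColor(p,cv2.COLOR_BGR2GRAY); m=(g<175).astype(np.uint8)
hs=cv2.cvtColor(p,cv2.COLOR_BGR2HSV); m&=(hs[...,1]<80).astype(np.uint8)
n,l,s,ce=cv2.connectedComponentsWithStats(m); k=l[303,307]; print(s[k],ce[k])
cs,_=cv2.findContours((l==k).astype(np.uint8),0,1); c=max(cs,key=cv2.contourArea)[:,0]
W=np.array([ray(C,(205+(u+.5)/6-.5,80+(v+.5)/6-.5),.068)[:2] for u,v in c])
ctr=cv2.minEnclosingCircle(W.astype(np.float32)*1000)[0]; M=cv2.moments((W*1e4).astype(np.int32).reshape(-1,1,2)); ctr=np.array([M['m10'],M['m01']])/M['m00']/1e4
d=W-ctr; th=np.arctan2(d[:,1],d[:,0]); r=np.hypot(*d.T)
o=np.argsort(th); thg=np.linspace(-np.pi,np.pi,720); rg=np.interp(thg,th[o],r[o])
ph=np.degrees(np.angle(np.sum(rg*np.exp(1j*6*thg))))/6
print('hex centre',ctr,'r',r.min(),r.max(),'corner dir mod60',ph%60)
R=cv2.Rodrigues(np.array(st['tool_rot'],float))[0]; zz=R[:,2]; a=np.degrees(np.arctan2(zz[1],zz[0])); print('jaw',a)
# bore (dark ring vs blue): saturation<80 region filled
w=cv2.inRange(hs,(0,0,0),(180,70,255)); n,l,s,ce=cv2.connectedComponentsWithStats(w); k=l[303,220]
cs,_=cv2.findContours((l==k).astype(np.uint8),0,1); (cx,cy),rr=cv2.minEnclosingCircle(max(cs,key=cv2.contourArea)); print('head circle',ray(C,(205+(cx+.5)/6-.5,80+(cy+.5)/6-.5),.07),rr)
plan([*ctr,.2],ph%60+ (60 if True else 0),get_state())
```

```text
[  245   246   127   115 11105] [307.72570914 302.76073841]
hex centre [ 0.57595774 -0.24171445] r 0.008145706681315762 0.009581105313155997 corner dir mod60 0.20378475352636213
jaw 61.1615551637389
head circle [ 0.57625288 -0.24173895  0.07      ] 116.33905792236328
pos [ 0.6346 -0.2569  0.2113] xaxis [-0.01   0.018 -1.   ] jaw 61.16 q [-0.112  0.468  0.661  1.374 -0.296  1.413  1.616] F [-0.6  1.4 -3.4] t 8.43 w 15.5
shift units [ 0.49  2.34 -0.6 ] mm [ 12.2  58.5 -15.1]
turn world ccw -1.0 -> about tool x deg 1.0 units 0.011
```

Request:
play_rows:
  targets:
    - {"claw": 0.95,"linear": [0,0,0],"rotation": [-0.04,0.0068,-0.0109]}
    - {"claw": 0.95,"linear": [0,0,0],"rotation": [-0.075,0,0]}
    - {"claw": 0.95,"linear": [0,0,0],"rotation": [-0.075,0,0]}
    - {"claw": 0.95,"linear": [0,0,0],"rotation": [-0.075,0,0]}
    - {"claw": 0.95,"linear": [0,0,0],"rotation": [-0.075,0,0]}
    - {"claw": 0.95,"linear": [0,0,0],"rotation": [-0.075,0,0]}
    - {"claw": 0.95,"linear": [0,0,0],"rotation": [-0.075,0,0]}
    - {"claw": 0.95,"linear": [0,0,0],"rotation": [-0.075,0,0]}
    - {"claw": 0.95,"linear": [0,0,0],"rotation": [-0.075,0,0]}
    - {"claw": 0.95,"linear": [0,0,0],"rotation": [0,0,0]}

```text
time: 9.27
position: [0.6279, -0.2501, 0.2155]
tool_rot: [-1.602, 0.886, 1.604]
ft_force: [-0.1, -0.0, -4.0]
grip_width: 0.18
```

Run:
```python
from h import *
plan([.576,-.2417,.18],120.2); tilt()
```

```text
pos [ 0.6279 -0.2501  0.2155] xaxis [ 0.002  0.006 -1.   ] jaw 121.8 q [-0.01   0.402  0.48   1.406 -0.192  1.38   2.599] F [-0.1 -0.  -4. ] t 9.27 w 15.7
shift units [1.42 1.6  1.37] mm [35.4 39.9 34.3]
turn world ccw -1.6 -> about tool x deg 1.6 units 0.018
untilt units (tool) [-0.      0.0027  0.0034]
```

CCW turns raise q7, so the original orientation (jaw at 60°) has the room. I am turning back.

Request:
play_rows:
  targets:
    - {"claw": 0.95,"linear": [0,0,0],"rotation": [0.04,0.0027,0.0034]}
    - {"claw": 0.95,"linear": [0,0,0],"rotation": [0.075,0,0]}
    - {"claw": 0.95,"linear": [0,0,0],"rotation": [0.075,0,0]}
    - {"claw": 0.95,"linear": [0,0,0],"rotation": [0.075,0,0]}
    - {"claw": 0.95,"linear": [0,0,0],"rotation": [0.075,0,0]}
    - {"claw": 0.95,"linear": [0,0,0],"rotation": [0.075,0,0]}
    - {"claw": 0.95,"linear": [0,0,0],"rotation": [0.075,0,0]}
    - {"claw": 0.95,"linear": [0,0,0],"rotation": [0.075,0,0]}
    - {"claw": 0.95,"linear": [0,0,0],"rotation": [0.075,0,0]}
    - {"claw": 0.95,"linear": [0,0,0],"rotation": [0.015,0,0]}

```text
time: 10.1
position: [0.6228, -0.246, 0.2197]
tool_rot: [-0.795, 1.413, 0.801]
ft_force: [-0.2, 0.2, -5.3]
grip_width: 0.178
```

Run:
```python
from h import *
plan([.576,-.2417,.18],60.2); tilt()
```

```text
pos [ 0.6228 -0.246   0.2197] xaxis [ 0.003  0.006 -1.   ] jaw 58.73 q [-0.151  0.415  0.668  1.424 -0.264  1.391  1.548] F [-0.2  0.2 -5.3] t 10.1 w 15.4
shift units [ 1.58  1.69 -0.83] mm [ 39.5  42.2 -20.9]
turn world ccw 1.5 -> about tool x deg -1.5 units -0.016
untilt units (tool) [ 0.      0.0042 -0.0002]
```

Request:
play_rows:
  targets:
    - {"claw": 0.95,"linear": [0.4,0.6,-0.3],"rotation": [-0.02,0.005,0]}
    - {"claw": 0.95,"linear": [0.4,0.6,-0.3],"rotation": [0,0,0]}
    - {"claw": 0.95,"linear": [0.3,0.5,-0.23],"rotation": [0,0,0]}
    - {"claw": 0.95,"linear": [0,0,0],"rotation": [0,0,0]}
    - {"claw": 0.95,"linear": [0,0,0],"rotation": [0,0,0]}

```text
time: 10.52
position: [0.5731, -0.2399, 0.1928]
tool_rot: [-0.811, 1.412, 0.81]
ft_force: [0.4, 0.2, -3.5]
grip_width: 0.182
```

Run:
```python
from h import *
plan([.576,-.2417,.165],60.2); tilt()
```

```text
pos [ 0.5731 -0.2399  0.1928] xaxis [ 0.002  0.001 -1.   ] jaw 59.64 q [-0.195  0.316  0.679  1.592 -0.206  1.304  1.556] F [ 0.4  0.2 -3.5] t 10.52 w 15.8
shift units [ 1.11 -0.14 -0.01] mm [27.9 -3.4 -0.2]
turn world ccw 0.6 -> about tool x deg -0.6 units -0.006
untilt units (tool) [-0.      0.0014  0.001 ]
```

Request:
play_rows:
  targets:
    - {"claw": 0.95,"linear": [0.5,-0.2,-0.01],"rotation": [-0.008,0.0015,0.001]}
    - {"claw": 0.95,"linear": [0.5,0,0],"rotation": [0,0,0]}
    - {"claw": 0.95,"linear": [0.1,0,0],"rotation": [0,0,0]}
    - {"claw": 0.95,"linear": [0,0,0],"rotation": [0,0,0]}

```text
time: 10.85
position: [0.5807, -0.2425, 0.1645]
tool_rot: [-0.822, 1.408, 0.817]
ft_force: [1.3, 0.5, -2.5]
grip_width: 0.181
```

Run:
```python
from h import *
plan([.576,-.2417,.160],60.2); tilt()
```

```text
pos [ 0.5807 -0.2425  0.1645] xaxis [ 0.004 -0.001 -1.   ] jaw 60.31 q [-0.18   0.353  0.668  1.609 -0.229  1.255  1.581] F [ 1.3  0.5 -2.5] t 10.85 w 15.7
shift units [ 0.18  0.18 -0.06] mm [ 4.5  4.5 -1.6]
turn world ccw -0.1 -> about tool x deg 0.1 units 0.001
untilt units (tool) [-0.      0.0008  0.0027]
```

Request:
play_rows:
  targets:
    - {"claw": 0.95,"linear": [0,0.2,-0.07],"rotation": [0,0.001,0.003]}
    - {"claw": 0.95,"linear": [0,0.04,-0.02],"rotation": [0,0,0]}
    - {"claw": 0.95,"linear": [0,0,0],"rotation": [0,0,0]}

```text
time: 11.1
position: [0.5742, -0.2414, 0.1633]
tool_rot: [-0.819, 1.414, 0.821]
ft_force: [0.1, -0.6, -3.6]
grip_width: 0.18
```

Run:
```python
from h import *
plan([.576,-.2417,.1416],60.2); tilt()
```

```text
pos [ 0.5742 -0.2414  0.1633] xaxis [-0.003 -0.001 -1.   ] jaw 60.29 q [-0.184  0.346  0.67   1.62  -0.221  1.256  1.579] F [ 0.1 -0.6 -3.6] t 11.1 w 15.6
shift units [ 0.87 -0.07  0.03] mm [21.7 -1.8  0.7]
turn world ccw -0.1 -> about tool x deg 0.1 units 0.001
untilt units (tool) [ 0.     -0.0013 -0.0016]
```

Request:
play_rows:
  targets:
    - {"claw": 0.95,"linear": [0.12,-0.07,0.03],"rotation": [0,-0.0013,-0.0016]}
    - {"claw": 0.95,"linear": [0.12,0,0],"rotation": [0,0,0]}
    - {"claw": 0.95,"linear": [0.1,0,0],"rotation": [0,0,0]}
    - {"claw": 0.95,"linear": [0.0,0,0],"rotation": [0,0,0]}

```text
time: 11.43
position: [0.5769, -0.242, 0.155]
tool_rot: [-0.82, 1.409, 0.818]
ft_force: [-0.0, -0.6, -3.6]
grip_width: 0.18
```

Run:
```python
from h import *
plan([.576,-.2417,.1416],60.2); tilt()
```

```text
pos [ 0.5769 -0.242   0.155 ] xaxis [ 0.002 -0.    -1.   ] jaw 60.28 q [-0.18   0.354  0.667  1.627 -0.23   1.237  1.584] F [-0.  -0.6 -3.6] t 11.43 w 15.6
shift units [ 0.54  0.04 -0.01] mm [13.4  1.  -0.2]
turn world ccw -0.1 -> about tool x deg 0.1 units 0.001
untilt units (tool) [-0.      0.0006  0.0015]
```

Request:
play_rows:
  targets:
    - {"claw": 0.95,"linear": [0.1,0.04,-0.01],"rotation": [0,0.0006,0.0015]}
    - {"claw": 0.95,"linear": [0.06,0,0],"rotation": [0,0,0]}

```text
time: 11.6
position: [0.5764, -0.2414, 0.1514]
tool_rot: [-0.819, 1.41, 0.819]
ft_force: [-0.1, 1.2, -2.4]
grip_width: 0.179
```

Request:
play_rows:
  targets:
    - {"claw": 0.95,"linear": [0.06,0,0],"rotation": [0,0,0]}
    - {"claw": 0.95,"linear": [0.06,0,0],"rotation": [0,0,0]}

```text
time: 11.77
position: [0.5763, -0.241, 0.1481]
tool_rot: [-0.819, 1.41, 0.82]
ft_force: [0.3, 0.2, -3.4]
grip_width: 0.178
```

Request:
play_rows:
  targets:
    - {"claw": 0.95,"linear": [0.06,0,0],"rotation": [0,0,0]}
    - {"claw": 0.95,"linear": [0.06,0,0],"rotation": [0,0,0]}

```text
time: 11.93
position: [0.5762, -0.2411, 0.1446]
tool_rot: [-0.819, 1.41, 0.82]
ft_force: [-0.4, 1.0, -3.5]
grip_width: 0.176
```

Request:
play_rows:
  targets:
    - {"claw": 0.95,"linear": [0.06,0,0],"rotation": [0,0,0]}
    - {"claw": 0.95,"linear": [0.05,0,0],"rotation": [0,0,0]}

```text
time: 12.1
position: [0.5762, -0.241, 0.1414]
tool_rot: [-0.819, 1.41, 0.82]
ft_force: [-0.5, 0.5, 5.0]
grip_width: 0.181
```

Request:
play_rows:
  targets:
    - {"claw": 0.95,"linear": [0.05,0,0],"rotation": [0,0,0]}

```text
time: 12.18
position: [0.5769, -0.2414, 0.1413]
tool_rot: [-0.82, 1.409, 0.819]
ft_force: [-2.4, 1.6, 8.9]
grip_width: 0.181
```

Contact with the floor came at z 0.1413, against 0.1416 predicted, so the key is fully home. I hold there briefly, then turn clockwise in small steps, watching the torque.

Request:
play_rows:
  targets:
    - {"claw": 0.95,"linear": [0.02,0,0],"rotation": [0,0,0]}
    - {"claw": 0.95,"linear": [0.02,0,0],"rotation": [0,0,0]}
    - {"claw": 0.95,"linear": [0.02,0,0],"rotation": [0,0,0]}
    - {"claw": 0.95,"linear": [0.02,0,0],"rotation": [0,0,0]}
    - {"claw": 0.95,"linear": [0.02,0,0],"rotation": [0.02,0,0]}
    - {"claw": 0.95,"linear": [0.02,0,0],"rotation": [0.03,0,0]}
    - {"claw": 0.95,"linear": [0.02,0,0],"rotation": [0.03,0,0]}

```text
time: 12.77
position: [0.577, -0.2412, 0.1414]
tool_rot: [-0.719, 1.444, 0.72]
ft_force: [-3.0, 1.4, 4.1]
grip_width: 0.181
```

Run:
```python
from h import *
plan([.576,-.2412,.1413]); tilt(); print(get_state()['torque'])
```

```text
pos [ 0.577  -0.2412  0.1414] xaxis [ 0.004  0.003 -1.   ] jaw 52.89 q [-0.193  0.37   0.685  1.643 -0.251  1.215  1.47 ] F [-3.   1.4  4.1] t 12.77 w 15.7
shift units [ 0.    0.03 -0.02] mm [ 0.1  0.8 -0.6]
untilt units (tool) [-0.      0.0026  0.0008]
[0.43919815 0.7058842  0.01462613]
```

Request:
play_rows:
  targets:
    - {"claw": 0.95,"linear": [0.02,0.02,-0.02],"rotation": [0.035,0.002,0.001]}
    - {"claw": 0.95,"linear": [0.02,0,0],"rotation": [0.035,0,0]}
    - {"claw": 0.95,"linear": [0.02,0,0],"rotation": [0.035,0,0]}
    - {"claw": 0.95,"linear": [0.02,0,0],"rotation": [0.035,0,0]}

```text
time: 13.1
position: [0.5768, -0.2414, 0.1414]
tool_rot: [-0.543, 1.499, 0.543]
ft_force: [-1.6, 1.8, 2.7]
grip_width: 0.177
```

Run:
```python
from h import *
plan([.576,-.2412,.1413]); tilt(); print(get_state()['torque'])
```

```text
pos [ 0.5768 -0.2414  0.1414] xaxis [ 0.002  0.001 -1.   ] jaw 39.77 q [-0.224  0.38   0.727  1.644 -0.268  1.219  1.254] F [-1.6  1.8  2.7] t 13.1 w 15.4
shift units [ 0.    0.03 -0.02] mm [ 0.1  0.6 -0.5]
untilt units (tool) [-0.      0.0015  0.0002]
[0.30837445 0.6743813  0.11465716]
```

Request:
play_rows:
  targets:
    - {"claw": 0.95,"linear": [0.02,0.02,-0.02],"rotation": [0.035,0.001,0]}
    - {"claw": 0.95,"linear": [0.02,0,0],"rotation": [0.035,0,0]}
    - {"claw": 0.95,"linear": [0.02,0,0],"rotation": [0.035,0,0]}

```text
time: 13.35
position: [0.5767, -0.2415, 0.1414]
tool_rot: [-0.41, 1.529, 0.409]
ft_force: [-2.0, -0.1, 3.2]
grip_width: 0.18
```

Run:
```python
from h import *
plan([.576,-.2412,.1413]); tilt(); print(get_state()['torque'])
```

```text
pos [ 0.5767 -0.2415  0.1414] xaxis [ 0.002 -0.    -1.   ] jaw 29.93 q [-0.249  0.387  0.759  1.645 -0.281  1.22   1.093] F [-2.  -0.1  3.2] t 13.35 w 15.7
shift units [ 0.    0.03 -0.02] mm [ 0.1  0.6 -0.4]
untilt units (tool) [-0.      0.0013  0.0009]
[0.24368703 0.6356181  0.16066117]
```

Request:
play_rows:
  targets:
    - {"claw": 0.95,"linear": [0.02,0.02,-0.02],"rotation": [0.03,0,0]}
    - {"claw": 0.95,"linear": [0.02,0,0],"rotation": [0.03,0,0]}
    - {"claw": 0.95,"linear": [0.02,0,0],"rotation": [0.03,0,0]}

```text
time: 13.6
position: [0.5765, -0.2418, 0.1414]
tool_rot: [-0.296, 1.547, 0.293]
ft_force: [-1.9, 0.7, 3.2]
grip_width: 0.182
```

Run:
```python
from h import *
plan([.576,-.2412,.1413]); tilt(); print(get_state()['torque'])
```

```text
pos [ 0.5765 -0.2418  0.1414] xaxis [ 0.004 -0.001 -1.   ] jaw 21.49 q [-0.269  0.392  0.787  1.648 -0.293  1.22   0.956] F [-1.9  0.7  3.2] t 13.6 w 15.8
shift units [ 0.    0.03 -0.01] mm [ 0.1  0.7 -0.3]
untilt units (tool) [-0.      0.002   0.0015]
[0.3008264  0.65554486 0.14035449]
```

Request:
play_rows:
  targets:
    - {"claw": 0.95,"linear": [0.02,0.02,-0.01],"rotation": [0.022,0.001,0.001]}
    - {"claw": 0.95,"linear": [0.02,0,0],"rotation": [0.022,0,0]}
    - {"claw": 0.95,"linear": [0.02,0,0],"rotation": [0.022,0,0]}

```text
time: 13.85
position: [0.5765, -0.2419, 0.1414]
tool_rot: [-0.211, 1.558, 0.208]
ft_force: [-2.2, 1.7, 3.5]
grip_width: 0.176
```

Run:
```python
from h import *
plan([.576,-.2412,.1413]); tilt(); print(get_state()['torque'])
```

```text
pos [ 0.5765 -0.2419  0.1414] xaxis [ 0.003 -0.001 -1.   ] jaw 15.3 q [-0.284  0.399  0.808  1.648 -0.303  1.223  0.856] F [-2.2  1.7  3.5] t 13.85 w 15.3
shift units [ 0.    0.03 -0.01] mm [ 0.1  0.8 -0.3]
untilt units (tool) [-0.      0.0016  0.0012]
[0.2287987  0.65764815 0.19044301]
```

Request:
play_rows:
  targets:
    - {"claw": 0.95,"linear": [0.02,0.02,-0.01],"rotation": [0.022,0,0]}
    - {"claw": 0.95,"linear": [0.02,0,0],"rotation": [0.022,0,0]}
    - {"claw": 0.95,"linear": [0.02,0,0],"rotation": [0.022,0,0]}

```text
time: 14.1
position: [0.5764, -0.242, 0.1414]
tool_rot: [-0.127, 1.563, 0.124]
ft_force: [-2.3, 1.6, 3.3]
grip_width: 0.179
```

Run:
```python
from h import *
plan([.576,-.2412,.1413]); tilt(); print(get_state()['torque'])
```

```text
pos [ 0.5764 -0.242   0.1414] xaxis [ 0.004 -0.002 -1.   ] jaw 9.15 q [-0.299  0.403  0.829  1.649 -0.313  1.223  0.756] F [-2.3  1.6  3.3] t 14.1 w 15.6
shift units [ 0.    0.03 -0.01] mm [ 0.1  0.8 -0.2]
untilt units (tool) [-0.      0.0023  0.0015]
[0.23708704 0.68510515 0.14448147]
```

Still turning freely (51° so far, torque 0.15).

Request:
play_rows:
  targets:
    - {"claw": 0.95,"linear": [0.02,0.01,-0.01],"rotation": [0.022,0.001,0.001]}
    - {"claw": 0.95,"linear": [0.02,0,0],"rotation": [0.022,0,0]}

```text
time: 14.27
position: [0.5763, -0.2421, 0.1414]
tool_rot: [-0.07, 1.567, 0.068]
ft_force: [-2.0, 1.7, 3.0]
grip_width: 0.18
```

Run:
```python
from h import *
plan([.576,-.2412,.1413]); tilt(); print(get_state()['torque'])
```

```text
pos [ 0.5763 -0.2421  0.1414] xaxis [ 0.003 -0.001 -1.   ] jaw 5.06 q [-0.308  0.409  0.843  1.648 -0.321  1.227  0.691] F [-2.   1.7  3. ] t 14.27 w 15.6
shift units [ 0.01  0.04 -0.01] mm [ 0.1  0.9 -0.3]
untilt units (tool) [-0.      0.0018  0.0007]
[0.28050927 0.65165    0.14113754]
```

Request:
play_rows:
  targets:
    - {"claw": 0.95,"linear": [0.02,0.01,-0.01],"rotation": [0.022,0,0]}
    - {"claw": 0.95,"linear": [0.02,0,0],"rotation": [0.022,0,0]}

```text
time: 14.43
position: [0.5762, -0.2422, 0.1414]
tool_rot: [-0.014, 1.567, 0.012]
ft_force: [-2.9, 1.6, 2.8]
grip_width: 0.178
```

Run:
```python
from h import *
plan([.576,-.2412,.1413]); tilt(); print(get_state()['torque'])
```

```text
pos [ 0.5762 -0.2422  0.1414] xaxis [ 0.003 -0.001 -1.   ] jaw 0.95 q [-0.318  0.412  0.857  1.649 -0.328  1.227  0.625] F [-2.9  1.6  2.8] t 14.43 w 15.5
shift units [ 0.    0.04 -0.01] mm [ 0.1  1.  -0.2]
untilt units (tool) [-0.      0.0022  0.0009]
[0.28108178 0.70814041 0.13831976]
```

Request:
play_rows:
  targets:
    - {"claw": 0.95,"linear": [0.02,0.01,-0.01],"rotation": [0.02,0.001,0.001]}
    - {"claw": 0.95,"linear": [0.02,0,0],"rotation": [0.02,0,0]}

```text
time: 14.6
position: [0.5762, -0.2422, 0.1414]
tool_rot: [0.038, 1.568, -0.038]
ft_force: [-2.5, 1.2, 3.8]
grip_width: 0.18
```

Run:
```python
from h import *
plan([.576,-.2412,.1413]); tilt(); print(get_state()['torque'])
```

```text
pos [ 0.5762 -0.2422  0.1414] xaxis [ 0.003 -0.    -1.   ] jaw -2.77 q [-0.326  0.418  0.87   1.649 -0.336  1.23   0.566] F [-2.5  1.2  3.8] t 14.6 w 15.6
shift units [ 0.    0.04 -0.01] mm [ 0.1  1.  -0.3]
untilt units (tool) [-0.      0.0016  0.0001]
[0.24979355 0.65280331 0.16181182]
```

Request:
play_rows:
  targets:
    - {"claw": 0.95,"linear": [0.02,0.01,-0.01],"rotation": [0.02,0,0]}
    - {"claw": 0.95,"linear": [0.02,0,0],"rotation": [0.02,0,0]}

```text
time: 14.77
position: [0.5761, -0.2423, 0.1414]
tool_rot: [0.089, 1.566, -0.089]
ft_force: [-2.7, 1.5, 3.6]
grip_width: 0.179
```

Run:
```python
from h import *
plan([.576,-.2412,.1413]); tilt(); print(get_state()['torque'])
```

```text
pos [ 0.5761 -0.2423  0.1414] xaxis [ 0.003 -0.001 -1.   ] jaw -6.49 q [-0.335  0.421  0.883  1.65  -0.343  1.231  0.506] F [-2.7  1.5  3.6] t 14.77 w 15.6
shift units [ 0.    0.04 -0.01] mm [ 0.1  1.1 -0.2]
untilt units (tool) [-0.      0.002   0.0002]
[0.30047897 0.73632928 0.18693068]
```

Request:
play_rows:
  targets:
    - {"claw": 0.95,"linear": [0.02,0.02,-0.01],"rotation": [0.018,0.001,0]}
    - {"claw": 0.95,"linear": [0.02,0,0],"rotation": [0.018,0,0]}

```text
time: 14.93
position: [0.5761, -0.2422, 0.1414]
tool_rot: [0.133, 1.564, -0.135]
ft_force: [-2.9, 0.3, 2.6]
grip_width: 0.177
```

Run:
```python
from h import *
plan([.576,-.2412,.1413]); tilt(); print(get_state()['torque'])
```

```text
pos [ 0.5761 -0.2422  0.1414] xaxis [ 0.002 -0.001 -1.   ] jaw -9.8 q [-0.344  0.426  0.895  1.649 -0.348  1.233  0.453] F [-2.9  0.3  2.6] t 14.93 w 15.4
shift units [ 0.    0.04 -0.01] mm [ 0.1  0.9 -0.3]
untilt units (tool) [-0.      0.0015  0.0007]
[0.23786805 0.70122212 0.42058545]
```

Request:
play_rows:
  targets:
    - {"claw": 0.95,"linear": [0.02,0.01,0],"rotation": [0.018,0,0]}
    - {"claw": 0.95,"linear": [0.02,0,0],"rotation": [0.018,0,0]}

```text
time: 15.1
position: [0.5762, -0.2422, 0.1414]
tool_rot: [0.177, 1.561, -0.18]
ft_force: [-2.6, 1.2, 3.1]
grip_width: 0.178
```

Run:
```python
from h import *
plan([.576,-.2412,.1413]); tilt(); print(get_state()['torque'])
```

```text
pos [ 0.5762 -0.2422  0.1414] xaxis [ 0.002 -0.002 -1.   ] jaw -13.03 q [-0.352  0.43   0.907  1.65  -0.354  1.234  0.401] F [-2.6  1.2  3.1] t 15.1 w 15.5
shift units [ 0.    0.04 -0.02] mm [ 0.1  1.  -0.4]
untilt units (tool) [-0.      0.0015  0.0011]
[0.23415404 0.7187528  0.53259838]
```

Torque jumped from 0.15 to 0.42 and then 0.53 N m, so the screw is against its stop. I hold, then ease back a few degrees.

Request:
play_rows:
  targets:
    - {"claw": 0.95,"linear": [0.02,0,0],"rotation": [0.006,0,0]}
    - {"claw": 0.95,"linear": [0.02,0,0],"rotation": [0,0,0]}
    - {"claw": 0.95,"linear": [0.02,0,0],"rotation": [0,0,0]}
    - {"claw": 0.95,"linear": [0.02,0,0],"rotation": [0,0,0]}

```text
time: 15.43
position: [0.5763, -0.2423, 0.1414]
tool_rot: [0.18, 1.561, -0.184]
ft_force: [-2.9, 1.7, 6.3]
grip_width: 0.177
```

Run:
```python
from h import *
plan([.576,-.2412,.1413]); tilt(); print(get_state()['torque'])
```

```text
pos [ 0.5763 -0.2423  0.1414] xaxis [ 0.002 -0.003 -1.   ] jaw -13.31 q [-0.353  0.431  0.908  1.649 -0.354  1.234  0.396] F [-2.9  1.7  6.3] t 15.43 w 15.4
shift units [ 0.    0.04 -0.02] mm [ 0.1  1.  -0.5]
untilt units (tool) [-0.      0.0015  0.0015]
[0.29144068 0.90667562 0.45170132]
```

Request:
play_rows:
  targets:
    - {"claw": 0.95,"linear": [0,0,0],"rotation": [-0.02,0,0]}
    - {"claw": 0.95,"linear": [0,0,0],"rotation": [-0.02,0,0]}

```text
time: 15.6
position: [0.5761, -0.2422, 0.1414]
tool_rot: [0.13, 1.565, -0.133]
ft_force: [-1.6, 1.4, 2.3]
grip_width: 0.177
```

Run:
```python
from h import *
plan([.576,-.2412,.1413]); tilt(); print(get_state()['torque'])
```

```text
pos [ 0.5761 -0.2422  0.1414] xaxis [ 0.001 -0.002 -1.   ] jaw -9.59 q [-0.344  0.426  0.894  1.649 -0.347  1.233  0.455] F [-1.6  1.4  2.3] t 15.6 w 15.4
shift units [ 0.01  0.04 -0.01] mm [ 0.1  1.  -0.3]
untilt units (tool) [-0.      0.0012  0.0013]
[ 0.20577836  0.50935056 -0.18423115]
```

Request:
play_rows:
  targets:
    - {"claw": 0.95,"linear": [0,0,0],"rotation": [0,0,0]}

```text
time: 15.68
position: [0.5761, -0.2422, 0.1414]
tool_rot: [0.13, 1.565, -0.133]
ft_force: [-1.6, 1.4, 2.8]
grip_width: 0.178
```

Run:
```python
from h import *
plan([.576,-.2412,.1413]); tilt(); print(get_state()['torque'])
```

```text
pos [ 0.5761 -0.2422  0.1414] xaxis [ 0.002 -0.002 -1.   ] jaw -9.56 q [-0.344  0.425  0.894  1.649 -0.347  1.233  0.456] F [-1.6  1.4  2.8] t 15.68 w 15.5
shift units [ 0.    0.04 -0.01] mm [ 0.1  0.9 -0.3]
untilt units (tool) [-0.      0.0013  0.0011]
[ 0.17367294  0.53785447 -0.12381188]
```

Request:
play_rows:
  targets:
    - {"claw": 0.95,"linear": [-0.06,0,0],"rotation": [0,0,0]}
    - {"claw": 0.95,"linear": [-0.06,0,0],"rotation": [0,0,0]}

```text
time: 15.85
position: [0.5754, -0.2416, 0.1416]
tool_rot: [0.131, 1.567, -0.134]
ft_force: [2.3, -1.1, -10.3]
grip_width: 0.176
```

Run:
```python
from h import *
plan([.576,-.2412,.1413]); tilt(); print(get_state()['torque'])
```

```text
pos [ 0.5754 -0.2416  0.1416] xaxis [ 0.    -0.002 -1.   ] jaw -9.69 q [-0.345  0.425  0.895  1.65  -0.346  1.234  0.453] F [  2.3  -1.1 -10.3] t 15.85 w 15.3
shift units [0.01 0.02 0.02] mm [0.3 0.5 0.5]
untilt units (tool) [-0.      0.0002  0.0011]
[-0.26910204 -0.47017642 -0.04551818]
```

Request:
play_rows:
  targets:
    - {"claw": 0.95,"linear": [0,0,0],"rotation": [-0.015,0,0]}
    - {"claw": 0.95,"linear": [0,0,0],"rotation": [0,0,0]}

```text
time: 16.02
position: [0.5759, -0.2419, 0.1415]
tool_rot: [0.112, 1.567, -0.116]
ft_force: [-1.1, 0.5, -0.4]
grip_width: 0.179
```

Run:
```python
from h import *
plan([.576,-.2412,.1413]); tilt(); print(get_state()['torque'])
```

```text
pos [ 0.5759 -0.2419  0.1415] xaxis [ 0.001 -0.003 -1.   ] jaw -8.29 q [-0.342  0.424  0.89   1.649 -0.344  1.233  0.475] F [-1.1  0.5 -0.4] t 16.02 w 15.6
shift units [ 0.01  0.03 -0.  ] mm [ 0.2  0.7 -0. ]
untilt units (tool) [-0.      0.0009  0.0015]
[ 0.05735647  0.30829097 -0.12838979]
```

Request:
play_rows:
  targets:
    - {"claw": 0.95,"linear": [-0.06,0,0],"rotation": [0,0,0]}

```text
time: 16.1
position: [0.5754, -0.2415, 0.1416]
tool_rot: [0.112, 1.568, -0.115]
ft_force: [2.0, -0.7, -17.5]
grip_width: 0.181
```

Run:
```python
from h import *
plan([.576,-.2412,.1413]); tilt(); print(get_state()['torque'])
```

```text
pos [ 0.5754 -0.2415  0.1416] xaxis [-0.001 -0.002 -1.   ] jaw -8.29 q [-0.342  0.423  0.89   1.649 -0.343  1.234  0.474] F [  2.   -0.7 -17.5] t 16.1 w 15.7
shift units [0.01 0.02 0.02] mm [0.3 0.4 0.6]
untilt units (tool) [ 0.     -0.0001  0.0014]
[-0.21506576 -0.57323288 -0.15244216]
```

Run:
```python
from h import *
im=get_image('wrist'); cv2.imwrite('pics/w5.png',im)
for n in('w3','w4','w5'):
    p=cv2.imread(f'pics/{n}.png'); m=cv2.inRange(cv2.cvtColor(p,cv2.COLOR_BGR2HSV),(8,150,100),(25,255,255))
    cs,_=cv2.findContours(m[:,200:360],0,1); 
    for c in cs:
        if cv2.contourArea(c)<600: continue
        x,y,w,h=cv2.boundingRect(c); rows=np.arange(y+4,y+h-4)
        L=[];Rr=[]
        for r in rows:
            q=np.where(m[r,200:360])[0]; L.append(q[0]+200);Rr.append(q[-1]+200)
        f=lambda a:np.round(np.degrees(np.arctan(np.polyfit(rows,a,1)[0])),2)
        print(n,(x+200,y,w,h),'L',f(L),'R',f(Rr),'mid',f((np.array(L)+Rr)/2))
```

```text
w3 (257, 316, 33, 32) L 0.6 R 0.7 mid 0.65
w3 (256, 192, 38, 93) L 0.18 R -0.45 mid -0.14
w4 (257, 316, 34, 32) L 2.54 R -1.57 mid 0.49
w4 (256, 192, 40, 93) L -0.33 R 2.3 mid 0.99
w5 (257, 316, 34, 32) L 0.0 R 0.0 mid 0.0
w5 (257, 193, 36, 92) L -6.04 R -1.05 mid -3.55
```

Run:
```python
import cv2,numpy as np
a=[cv2.resize(cv2.imread(f'pics/{n}.png')[150:350,180:370],None,fx=2,fy=2) for n in('w4','w5')]
cv2.imwrite('pics/cmp.png',np.hstack(a))
```

```text
(no output)
```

View pics/cmp.png

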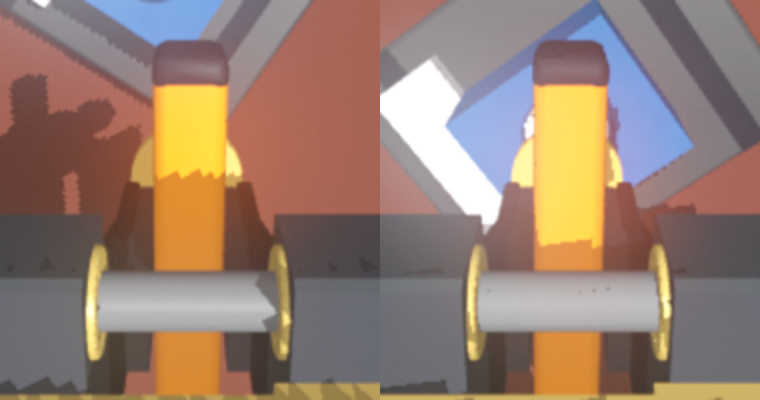

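The bar has not turned in the pads (same edges in both halves of the crop, about (154,40) to (227,40)), so the key follows the hand and is bound in the socket. I will grip harder and pull a little more.

Request:
play_rows:
  targets:
    - {"claw": 0.95,"linear": [0,0,0],"rotation": [0,0,0]}
    - {"claw": 0.95,"linear": [-0.06,0,0],"rotation": [0,0,0]}
    - {"claw": 0.95,"linear": [-0.12,0,0],"rotation": [0,0,0]}
  newtons: 60

```text
time: 16.4
position: [0.5745, -0.2407, 0.142]
tool_rot: [0.111, 1.571, -0.116]
ft_force: [5.1, -2.4, -29.4]
grip_width: 0.177
```

Run:
```python
from h import *
plan([.576,-.2412,.1413]); tilt(); print(get_state()['torque'])
```

```text
pos [ 0.5745 -0.2407  0.142 ] xaxis [-0.004 -0.003 -1.   ] jaw -8.28 q [-0.345  0.423  0.89   1.649 -0.34   1.237  0.472] F [  5.1  -2.4 -29.4] t 16.4 w 15.4
shift units [ 0.03 -0.01  0.06] mm [ 0.7 -0.3  1.6]
untilt units (tool) [ 0.     -0.0021  0.0021]
[-0.78216344 -1.5735697   0.04262822]
```

Request:
play_rows:
  targets:
    - {"claw": 0.95,"linear": [0.02,0.02,0.02],"rotation": [0,0,0]}
    - {"claw": 0.95,"linear": [0,0,0],"rotation": [-0.02,0,0]}
    - {"claw": 0.95,"linear": [0,0,0],"rotation": [0,0,0]}

```text
time: 16.65
position: [0.5753, -0.241, 0.1419]
tool_rot: [0.084, 1.573, -0.092]
ft_force: [1.5, -0.5, -11.1]
grip_width: 0.177
```

Run:
```python
from h import *
plan([.576,-.2412,.1413]); tilt(); print(get_state()['torque'])
```

```text
pos [ 0.5753 -0.241   0.1419] xaxis [-0.004 -0.005 -1.   ] jaw -6.41 q [-0.341  0.422  0.884  1.648 -0.336  1.236  0.501] F [  1.5  -0.5 -11.1] t 16.65 w 15.4
shift units [ 0.03 -0.    0.03] mm [ 0.6 -0.1  0.7]
untilt units (tool) [ 0.     -0.0021  0.0033]
[-0.21844229 -0.45541176 -0.01906631]
```

Request:
play_rows:
  targets:
    - {"claw": 0.95,"linear": [0,0,0],"rotation": [-0.02,0,0]}
    - {"claw": 0.95,"linear": [0,0,0],"rotation": [0,0,0]}

```text
time: 16.82
position: [0.5753, -0.241, 0.142]
tool_rot: [0.059, 1.574, -0.067]
ft_force: [1.9, -1.2, -10.8]
grip_width: 0.176
```

Run:
```python
from h import *
plan([.576,-.2412,.1413]); tilt(); print(get_state()['torque'])
```

```text
pos [ 0.5753 -0.241   0.142 ] xaxis [-0.004 -0.005 -1.   ] jaw -4.61 q [-0.336  0.42   0.878  1.647 -0.332  1.235  0.529] F [  1.9  -1.2 -10.8] t 16.82 w 15.4
shift units [ 0.03 -0.01  0.03] mm [ 0.7 -0.2  0.7]
untilt units (tool) [ 0.     -0.0022  0.0032]
[-0.35358977 -0.48640633  0.08848212]
```

Request:
play_rows:
  targets:
    - {"claw": 0.95,"linear": [-0.06,0,0],"rotation": [0,-0.002,0.003]}
    - {"claw": 0.95,"linear": [-0.08,0,0],"rotation": [0,0,0]}

```text
time: 16.98
position: [0.5746, -0.2409, 0.1439]
tool_rot: [0.064, 1.572, -0.065]
ft_force: [3.1, -0.5, -16.1]
grip_width: 0.176
```

Run:
```python
from h import *
plan([.576,-.2412,.1413]); tilt(); print(get_state()['torque'])
```

```text
pos [ 0.5746 -0.2409  0.1439] xaxis [-0.002 -0.001 -1.   ] jaw -4.71 q [-0.335  0.417  0.878  1.647 -0.334  1.239  0.53 ] F [  3.1  -0.5 -16.1] t 16.98 w 15.3
shift units [ 0.1  -0.01  0.06] mm [ 2.6 -0.2  1.4]
untilt units (tool) [ 0.     -0.0013  0.0004]
[-0.60680875 -1.07932996  0.07490467]
```

Request:
play_rows:
  targets:
    - {"claw": 0.95,"linear": [-0.06,0,0.03],"rotation": [0,-0.001,0]}
    - {"claw": 0.95,"linear": [-0.08,0,0],"rotation": [0,0,0]}

```text
time: 17.15
position: [0.5749, -0.241, 0.1468]
tool_rot: [0.065, 1.571, -0.066]
ft_force: [2.4, -1.2, -12.6]
grip_width: 0.178
```

Run:
```python
from h import *
plan([.576,-.2412,.1413]); tilt(); print(get_state()['torque'])
```

```text
pos [ 0.5749 -0.241   0.1468] xaxis [-0.002 -0.001 -1.   ] jaw -4.79 q [-0.336  0.414  0.88   1.644 -0.332  1.243  0.528] F [  2.4  -1.2 -12.6] t 17.15 w 15.5
shift units [ 0.22 -0.    0.04] mm [ 5.5 -0.1  1.1]
untilt units (tool) [ 0.     -0.001   0.0006]
[-0.45874352 -0.68524808 -0.01085531]
```

Request:
play_rows:
  targets:
    - {"claw": 0.95,"linear": [-0.08,0,0.03],"rotation": [0,0,0]}
    - {"claw": 0.95,"linear": [-0.1,0,0],"rotation": [0,0,0]}
    - {"claw": 0.95,"linear": [-0.1,0,0],"rotation": [0,0,0]}
    - {"claw": 0.95,"linear": [-0.1,0,0],"rotation": [0,0,0]}
    - {"claw": 0.95,"linear": [-0.1,0,0],"rotation": [0,0,0]}

```text
time: 17.57
position: [0.5772, -0.2422, 0.1659]
tool_rot: [0.066, 1.567, -0.067]
ft_force: [-0.5, -0.3, -3.8]
grip_width: 0.178
```

Run:
```python
from h import *
plan([.576,-.2412,.1413]); tilt(); print(get_state()['torque'])
```

```text
pos [ 0.5772 -0.2422  0.1659] xaxis [ 0.003 -0.001 -1.   ] jaw -4.86 q [-0.34   0.4    0.888  1.619 -0.323  1.273  0.519] F [-0.5 -0.3 -3.8] t 17.57 w 15.5
shift units [ 0.98  0.03 -0.05] mm [24.6  0.9 -1.3]
untilt units (tool) [-0.      0.002   0.0002]
[-0.10828047  0.04981981  0.01438259]
```

Key is out (only its weight, −3.8 N, remains). I will look at the hex from close by to verify the screw stayed tight.

Request:
play_rows:
  targets:
    - {"claw": 0.95,"linear": [-0.5,0,0],"rotation": [0,0.002,0]}
    - {"claw": 0.95,"linear": [-0.7,0,0],"rotation": [0,0,0]}
    - {"claw": 0.95,"linear": [-0.5,-0.4,0],"rotation": [0,0,0]}
    - {"claw": 0.95,"linear": [0,-0.7,0],"rotation": [0,0,0]}
    - {"claw": 0.95,"linear": [0,-0.7,0],"rotation": [0,0,0]}
    - {"claw": 0.95,"linear": [0,-0.5,0],"rotation": [0,0,0]}
    - {"claw": 0.95,"linear": [0,0,0],"rotation": [0,0,0]}
    - {"claw": 0.95,"linear": [0,0,0],"rotation": [0,0,0]}
    - {"claw": 0.95,"linear": [0,0,0],"rotation": [0,0,0]}

```text
time: 18.32
position: [0.5754, -0.3007, 0.221]
tool_rot: [0.065, 1.558, -0.064]
ft_force: [0.5, 0.4, -3.7]
grip_width: 0.176
```

```bash
cat > hexm.py <<'E'
from h import *
st=get_state(); plan([.576,-.242,.2],None,st); C=cam('wrist',st); im=get_image('wrist'); cv2.imwrite('pics/w6.png',im)
e=proj(C,[.576,-.2417,.068]); x0,y0=(e-50).astype(int); y0=max(y0,0); print(e,x0,y0)
p=cv2.resize(im[y0:y0+100,x0:x0+100],None,fx=6,fy=6,interpolation=2); cv2.imwrite('pics/w6c.png',p)
g=cv2.cvtColor(p,cv2.COLOR_BGR2GRAY); hs=cv2.cvtColor(p,cv2.COLOR_BGR2HSV); m=((g<175)&(hs[...,1]<80)).astype(np.uint8)
q=((e-[x0,y0])*6).astype(int); n,l,s,ce=cv2.connectedComponentsWithStats(m); k=l[q[1],q[0]]; print(s[k],ce[k])
c=max(cv2.findContours((l==k).astype(np.uint8),0,1)[0],key=cv2.contourArea)[:,0]
W=np.array([ray(C,(x0+(u+.5)/6-.5,y0+(v+.5)/6-.5),.068)[:2] for u,v in c])
M=cv2.moments((W*1e4).astype(np.int32).reshape(-1,1,2)); ctr=np.array([M['m10'],M['m01']])/M['m00']/1e4
d=W-ctr; th=np.arctan2(d[:,1],d[:,0]); r=np.hypot(*d.T); o=np.argsort(th); t=np.linspace(-np.pi,np.pi,720); rg=np.interp(t,th[o],r[o])
print('centre',ctr,'r',r.min(),r.max(),'corner mod60',np.degrees(np.angle(np.sum(rg*np.exp(1j*6*t))))/6%60)
E
python3 hexm.py
```

```text
pos [ 0.5754 -0.3007  0.221 ] xaxis [ 0.012  0.    -1.   ] jaw -4.7 q [-0.233  0.416  0.905  1.493 -0.336  1.383  0.608] F [ 0.5  0.4 -3.7] t 18.32 w 15.3
shift units [ 0.84  2.34 -0.18] mm [21.  58.5 -4.5]
[265.67300384 127.81038773] 215 77
[  247   247   122   122 10567] [306.95088483 307.50288634]
centre [ 0.57600721 -0.24174739] r 0.008230603378890665 0.009682482140713745 corner mod60 7.449762706845802
```

View pics/w6c.png

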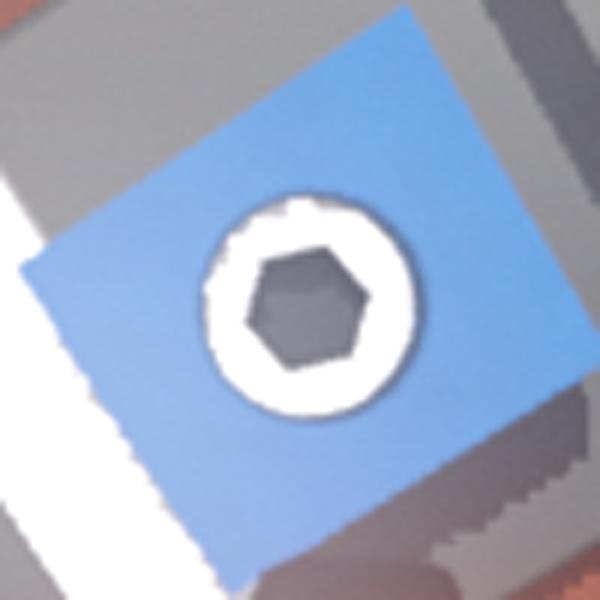

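The socket hex is now centred at crop (307,307) with its corners near 7.5°, about 53° clockwise of the start. That could be just short of the stop, so I check it against the block's edges, which are fixed.

Run:
```python
from h import *
s4=get_state(); s4['position']=np.array([.6347,-.2573,.2113]); s4['tool_rot']=np.array([-.814,1.406,.847])
s6=get_state(); s6['position']=np.array([.5754,-.3007,.221]); s6['tool_rot']=np.array([.065,1.558,-.064])
for n,s,(x0,y0),hx in(('w4',s4,(205,80),0),('w6',s6,(215,77),0)):
    C=cam('wrist',s); im=cv2.imread(f'pics/{n}.png'); p=cv2.resize(im[y0:y0+100,x0:x0+100],None,fx=6,fy=6,interpolation=2)
    g=cv2.cvtColor(p,cv2.COLOR_BGR2GRAY); hs=cv2.cvtColor(p,cv2.COLOR_BGR2HSV)
    b=cv2.inRange(hs,(100,90,120),(125,255,255)); ed=cv2.Canny(cv2.medianBlur(b,9),50,150)
    for l in (cv2.HoughLinesP(ed,1,np.pi/720,70,minLineLength=150,maxLineGap=25)):
        u=l[0]; A,B=[ray(C,(x0+u[i]/6,y0+u[i+1]/6),.074) for i in(0,2)]; d=B-A
        print(n,u,round(np.linalg.norm(d)*1e3,1),'ang mod90',round(np.degrees(np.arctan2(d[1],d[0]))%90,2))
    # hex corners by polygon
    m=((g<175)&(hs[...,1]<80)).astype(np.uint8); _,l,_,_=cv2.connectedComponentsWithStats(m); k=l[303,307]
    c=max(cv2.findContours((l==k).astype(np.uint8),0,1)[0],key=cv2.contourArea)
    q=cv2.approxPolyDP(cv2.convexHull(c),10,True)[:,0]; W=[ray(C,(x0+u/6,y0+v/6),.068)[:2] for u,v in q]
    e=[np.degrees(np.arctan2(*(W[(i+1)%len(W)]-W[i])[::-1]))%60 for i in range(len(W))]; print(n,len(q),np.round(e,1))
```

```text
w4 [297  55 598 261] 52.3 ang mod90 27.92
w4 [443 531 595 307] 40.2 ang mod90 27.25
w4 [ 33 371 302 549] 47.9 ang mod90 26.95
w4 [248  22 406 130] 26.8 ang mod90 27.95
w4 [ 89 409 269 528] 32.1 ang mod90 26.97
w4 6 [ 2.9  1.  58.3  0.1 59.9  0.1]
w6 [ 55 243 274  93] 39.4 ang mod90 28.05
w6 [408   8 556 260] 42.2 ang mod90 27.7
w6 [312 541 580 380] 48.2 ang mod90 26.29
w6 [115 200 402   6] 50.6 ang mod90 27.71
w6 [408   9 594 328] 53.8 ang mod90 27.51
w6 6 [ 6.2  5.5  7.4  7.8  9.4 10.7]
```

The block edges agree between the two pictures (27.5° in both), so the screw turned 52.7° ± 1°, or 0.92 rad. Its value lies between 1.12 and 1.20, so it may have crept back while the key was bound. To be safe I reinsert and re-tighten, more gently this time.

Request:
play_rows:
  targets:
    - {"claw": 0.95,"linear": [0,0.5,0],"rotation": [-0.067,0.0075,0]}
    - {"claw": 0.95,"linear": [0,0.7,0],"rotation": [-0.067,0,0]}
    - {"claw": 0.95,"linear": [0.2,0.7,0],"rotation": [0,0,0]}
    - {"claw": 0.95,"linear": [0.4,0.3,0],"rotation": [0,0,0]}
    - {"claw": 0.95,"linear": [0.4,0,0],"rotation": [0,0,0]}
    - {"claw": 0.95,"linear": [0.3,0,0],"rotation": [0,0,0]}
    - {"claw": 0.95,"linear": [0,0,0],"rotation": [0,0,0]}
    - {"claw": 0.95,"linear": [0,0,0],"rotation": [0,0,0]}

```text
time: 19.03
position: [0.5736, -0.2382, 0.185]
tool_rot: [-0.111, 1.569, 0.116]
ft_force: [0.1, -0.8, -3.1]
grip_width: 0.175
```

Run:
```python
from h import *
plan([.5762,-.2415,.158],7.4); tilt()
```

```text
pos [ 0.5736 -0.2382  0.185 ] xaxis [-0.001  0.003 -1.   ] jaw 8.27 q [-0.322  0.364  0.851  1.603 -0.283  1.306  0.717] F [ 0.1 -0.8 -3.1] t 19.03 w 15.2
shift units [ 1.08 -0.15  0.09] mm [27.  -3.7  2.2]
turn world ccw -0.9 -> about tool x deg 0.9 units 0.01
untilt units (tool) [ 0.     -0.0006 -0.002 ]
```

Request:
play_rows:
  targets:
    - {"claw": 0.95,"linear": [0.3,-0.2,0.1],"rotation": [0.012,0,-0.002]}
    - {"claw": 0.95,"linear": [0.3,0,0],"rotation": [0,0,0]}
    - {"claw": 0.95,"linear": [0.2,0,0],"rotation": [0,0,0]}
    - {"claw": 0.95,"linear": [0,0,0],"rotation": [0,0,0]}
    - {"claw": 0.95,"linear": [0,0,0],"rotation": [0,0,0]}

```text
time: 19.45
position: [0.5763, -0.2475, 0.1626]
tool_rot: [-0.095, 1.571, 0.09]
ft_force: [0.4, -0.9, -3.9]
grip_width: 0.179
```

Run:
```python
from h import *
plan([.5762,-.2415,.158],7.4); tilt(); print(get_state()['torque'])
```

```text
pos [ 0.5763 -0.2475  0.1626] xaxis [-0.002 -0.004 -1.   ] jaw 6.76 q [-0.303  0.397  0.848  1.616 -0.305  1.268  0.716] F [ 0.4 -0.9 -3.9] t 19.45 w 15.5
shift units [0.18 0.24 0.03] mm [4.6 6.  0.6]
turn world ccw 0.6 -> about tool x deg -0.6 units -0.007
untilt units (tool) [ 0.     -0.0014  0.0022]
[-0.0815947   0.01563471 -0.02996144]
```

Request:
play_rows:
  targets:
    - {"claw": 0.95,"linear": [0,0.24,0.03],"rotation": [-0.008,-0.0014,0.002]}
    - {"claw": 0.95,"linear": [0,0.04,0],"rotation": [0,0,0]}
    - {"claw": 0.95,"linear": [0,0,0],"rotation": [0,0,0]}
    - {"claw": 0.95,"linear": [0,0,0],"rotation": [0,0,0]}

```text
time: 19.78
position: [0.5763, -0.2402, 0.1631]
tool_rot: [-0.103, 1.567, 0.103]
ft_force: [-0.0, 0.4, -2.6]
grip_width: 0.175
```

Run:
```python
from h import *
plan([.5762,-.2415,.1414],7.4); tilt(); print(get_state()['torque'])
```

```text
pos [ 0.5763 -0.2402  0.1631] xaxis [ 0.001  0.    -1.   ] jaw 7.52 q [-0.313  0.388  0.845  1.624 -0.301  1.266  0.717] F [-0.   0.4 -2.6] t 19.78 w 15.2
shift units [ 0.87 -0.05 -0.01] mm [21.7 -1.3 -0.3]
turn world ccw -0.1 -> about tool x deg 0.1 units 0.001
untilt units (tool) [-0.      0.0006  0.    ]
[-0.08496483  0.00738303  0.01849045]
```

Request:
play_rows:
  targets:
    - {"claw": 0.95,"linear": [0.12,-0.05,-0.01],"rotation": [0,0,0]}
    - {"claw": 0.95,"linear": [0.12,0,0],"rotation": [0,0,0]}
    - {"claw": 0.95,"linear": [0.1,0,0],"rotation": [0,0,0]}
    - {"claw": 0.95,"linear": [0.06,0,0],"rotation": [0,0,0]}
    - {"claw": 0.95,"linear": [0.06,0,0],"rotation": [0,0,0]}

```text
time: 20.2
position: [0.5769, -0.2416, 0.1521]
tool_rot: [-0.104, 1.565, 0.103]
ft_force: [-2.1, -0.2, 4.6]
grip_width: 0.179
```

Request:
play_rows:
  targets:
    - {"claw": 0.95,"linear": [0.06,0,0],"rotation": [0,0,0]}
    - {"claw": 0.95,"linear": [0.06,0,0],"rotation": [0,0,0]}

```text
time: 20.37
position: [0.5762, -0.2417, 0.1488]
tool_rot: [-0.103, 1.567, 0.104]
ft_force: [-0.8, -0.1, -4.3]
grip_width: 0.177
```

Request:
play_rows:
  targets:
    - {"claw": 0.95,"linear": [0.06,0,0],"rotation": [0,0,0]}
    - {"claw": 0.95,"linear": [0.06,0,0],"rotation": [0,0,0]}

```text
time: 20.53
position: [0.5761, -0.2416, 0.1451]
tool_rot: [-0.103, 1.567, 0.104]
ft_force: [0.5, 0.7, -3.3]
grip_width: 0.18
```

Request:
play_rows:
  targets:
    - {"claw": 0.95,"linear": [0.05,0,0],"rotation": [0,0,0]}
    - {"claw": 0.95,"linear": [0.05,0,0],"rotation": [0,0,0]}

```text
time: 20.7
position: [0.5761, -0.2415, 0.1419]
tool_rot: [-0.103, 1.567, 0.104]
ft_force: [-1.1, 0.2, -3.6]
grip_width: 0.175
```

Request:
play_rows:
  targets:
    - {"claw": 0.95,"linear": [0.05,0,0],"rotation": [0,0,0]}
    - {"claw": 0.95,"linear": [0.03,0,0],"rotation": [0,0,0]}

```text
time: 20.87
position: [0.5766, -0.2419, 0.1415]
tool_rot: [-0.103, 1.566, 0.103]
ft_force: [-2.5, 1.0, 3.2]
grip_width: 0.177
```

Request:
play_rows:
  targets:
    - {"claw": 0.95,"linear": [0.02,0,0],"rotation": [0.03,0,0]}
    - {"claw": 0.95,"linear": [0.02,0,0],"rotation": [0.03,0,0]}
    - {"claw": 0.95,"linear": [0.01,0,0],"rotation": [0.03,0,0]}

```text
time: 21.12
position: [0.5758, -0.2419, 0.1415]
tool_rot: [0.013, 1.569, -0.01]
ft_force: [-2.8, 0.5, -0.7]
grip_width: 0.175
```

Run:
```python
from h import *
plan([.5762,-.2415,.1414],7.4); tilt(); print(get_state()['torque'])
```

```text
pos [ 0.5758 -0.2419  0.1415] xaxis [ 0.001  0.002 -1.   ] jaw -0.82 q [-0.321  0.416  0.864  1.648 -0.334  1.232  0.599] F [-2.8  0.5 -0.7] t 21.12 w 15.2
shift units [0.   0.01 0.02] mm [0.1 0.4 0.4]
turn world ccw 8.2 -> about tool x deg -8.2 units -0.091
untilt units (tool) [ 0.      0.0008 -0.0012]
[0.0837375  0.56407006 0.05006723]
```

Request:
play_rows:
  targets:
    - {"claw": 0.95,"linear": [0.02,0,0],"rotation": [0.022,0,0]}

```text
time: 21.2
position: [0.5757, -0.242, 0.1415]
tool_rot: [0.042, 1.569, -0.039]
ft_force: [-1.0, 0.9, 2.0]
grip_width: 0.177
```

```bash
cat > r.py <<'E'
from h import *
s=get_state(); R=cv2.Rodrigues(np.array(s['tool_rot'],float))[0]; print('jaw',np.degrees(np.arctan2(R[1,2],R[0,2])).round(2),'tz',s['torque'][2].round(3),'F',s['ft_force'].round(1),s['position'].round(4),s['time'])
E
python3 r.py
```

```text
jaw -2.93 tz 0.183 F [-1.   0.9  2. ] [ 0.5757 -0.242   0.1415] 21.2
```

Request:
play_rows:
  targets:
    - {"claw": 0.95,"linear": [0.02,0,0],"rotation": [0.022,0,0]}

```text
time: 21.28
position: [0.5757, -0.242, 0.1415]
tool_rot: [0.07, 1.568, -0.067]
ft_force: [-0.7, 0.9, 1.2]
grip_width: 0.177
```

```bash
python3 r.py
```

```text
jaw -4.99 tz 0.144 F [-0.7  0.9  1.2] [ 0.5757 -0.242   0.1415] 21.2833
```

Request:
play_rows:
  targets:
    - {"claw": 0.95,"linear": [0.02,0,0],"rotation": [0.022,0,0]}

```text
time: 21.37
position: [0.5757, -0.242, 0.1415]
tool_rot: [0.098, 1.567, -0.095]
ft_force: [-2.1, 1.1, 1.2]
grip_width: 0.172
```

```bash
python3 r.py
```

```text
jaw -7.04 tz 0.271 F [-2.1  1.1  1.2] [ 0.5757 -0.242   0.1415] 21.3667
```

A 0.15 plateau, then a rise to 0.27 near −7°: the screw had crept back and is now against its stop again. I ease back very gently.

Request:
play_rows:
  targets:
    - {"claw": 0.95,"linear": [0.02,0,0],"rotation": [0.008,0,0]}
    - {"claw": 0.95,"linear": [0.01,0,0],"rotation": [0,0,0]}

```text
time: 21.53
position: [0.5757, -0.242, 0.1415]
tool_rot: [0.108, 1.567, -0.105]
ft_force: [-2.1, 1.0, 0.2]
grip_width: 0.178
```

```bash
python3 r.py
```

```text
jaw -7.76 tz 0.211 F [-2.1  1.   0.2] [ 0.5757 -0.242   0.1415] 21.5333
```

Request:
play_rows:
  targets:
    - {"claw": 0.95,"linear": [0,0,0],"rotation": [-0.012,0,0]}

```text
time: 21.62
position: [0.5756, -0.242, 0.1415]
tool_rot: [0.092, 1.568, -0.089]
ft_force: [-1.6, 0.4, -0.7]
grip_width: 0.177
```

```bash
python3 r.py
```

```text
jaw -6.6 tz 0.026 F [-1.6  0.4 -0.7] [ 0.5756 -0.242   0.1415] 21.6167
```

Request:
play_rows:
  targets:
    - {"claw": 0.95,"linear": [0,0,0],"rotation": [-0.012,0,0]}

```text
time: 21.7
position: [0.5756, -0.242, 0.1415]
tool_rot: [0.076, 1.568, -0.072]
ft_force: [-1.1, 0.2, 0.2]
grip_width: 0.181
```

```bash
python3 r.py
```

```text
jaw -5.41 tz -0.062 F [-1.1  0.2  0.2] [ 0.5756 -0.242   0.1415] 21.7
```

Request:
play_rows:
  targets:
    - {"claw": 0.95,"linear": [-0.05,0,0],"rotation": [0,0,0]}
    - {"claw": 0.95,"linear": [-0.07,0,0.02],"rotation": [0,0,0]}

```text
time: 21.87
position: [0.5752, -0.2414, 0.1418]
tool_rot: [0.075, 1.571, -0.071]
ft_force: [0.7, -0.3, -12.8]
grip_width: 0.18
```

```bash
python3 r.py
```

```text
jaw -5.3 tz 0.004 F [  0.7  -0.3 -12.8] [ 0.5752 -0.2414  0.1418] 21.8667
```

Request:
play_rows:
  targets:
    - {"claw": 0.95,"linear": [-0.05,0,0.01],"rotation": [-0.012,0,0]}

```text
time: 21.95
position: [0.5753, -0.2414, 0.1419]
tool_rot: [0.059, 1.572, -0.055]
ft_force: [1.1, -0.9, -8.3]
grip_width: 0.179
```

```bash
python3 r.py
```

```text
jaw -4.18 tz 0.058 F [ 1.1 -0.9 -8.3] [ 0.5753 -0.2414  0.1419] 21.95
```

Request:
play_rows:
  targets:
    - {"claw": 0.95,"linear": [-0.05,0,0.01],"rotation": [-0.012,0,0]}

```text
time: 22.03
position: [0.5755, -0.2414, 0.1426]
tool_rot: [0.042, 1.573, -0.04]
ft_force: [1.0, -0.2, -6.2]
grip_width: 0.178
```

```bash
python3 r.py
```

```text
jaw -2.99 tz 0.053 F [ 1.  -0.2 -6.2] [ 0.5755 -0.2414  0.1426] 22.0333
```

Freed: the pull is falling and the torque stays positive, so nothing is dragging the screw back. I lift straight.

Request:
play_rows:
  targets:
    - {"claw": 0.95,"linear": [-0.05,0,0.01],"rotation": [0,0,0]}
    - {"claw": 0.95,"linear": [-0.06,0,0],"rotation": [0,0,0]}

```text
time: 22.2
position: [0.5757, -0.2416, 0.1456]
tool_rot: [0.041, 1.573, -0.038]
ft_force: [-0.5, -1.3, -4.6]
grip_width: 0.175
```

```bash
python3 r.py
```

```text
jaw -2.89 tz 0.009 F [-0.5 -1.3 -4.6] [ 0.5757 -0.2416  0.1456] 22.2
```

Request:
play_rows:
  targets:
    - {"claw": 0.95,"linear": [-0.08,0,0.01],"rotation": [0,0,0]}
    - {"claw": 0.95,"linear": [-0.1,0,0],"rotation": [0,0,0]}
    - {"claw": 0.95,"linear": [-0.1,0,0],"rotation": [0,0,0]}
    - {"claw": 0.95,"linear": [-0.1,0,0],"rotation": [0,0,0]}
    - {"claw": 0.95,"linear": [-0.1,0,0],"rotation": [0,0,0]}
    - {"claw": 0.95,"linear": [-0.1,0,0],"rotation": [0,0,0]}
    - {"claw": 0.95,"linear": [-0.1,0,0],"rotation": [0,0,0]}

```text
time: 22.78
position: [0.5775, -0.2421, 0.1671]
tool_rot: [0.041, 1.569, -0.038]
ft_force: [-0.4, -0.0, -3.3]
grip_width: 0.177
```

```bash
python3 r.py
```

```text
jaw -2.9 tz 0.035 F [-0.4 -0.  -3.3] [ 0.5775 -0.2421  0.1671] 22.7833
```

Clean lift. I look at the hex once more from the same vantage, by numbers only.

Request:
play_rows:
  targets:
    - {"claw": 0.95,"linear": [-0.5,0,0],"rotation": [0,0.002,0]}
    - {"claw": 0.95,"linear": [-0.7,0,0],"rotation": [0,0,0]}
    - {"claw": 0.95,"linear": [-0.5,-0.4,0],"rotation": [0,0,0]}
    - {"claw": 0.95,"linear": [0,-0.7,0],"rotation": [0,0,0]}
    - {"claw": 0.95,"linear": [0,-0.7,0],"rotation": [0,0,0]}
    - {"claw": 0.95,"linear": [0,-0.5,0],"rotation": [0,0,0]}
    - {"claw": 0.95,"linear": [0,0,0],"rotation": [0,0,0]}
    - {"claw": 0.95,"linear": [0,0,0],"rotation": [0,0,0]}
    - {"claw": 0.95,"linear": [0,0,0],"rotation": [0,0,0]}

```text
time: 23.53
position: [0.5763, -0.2993, 0.2143]
tool_rot: [0.039, 1.569, -0.035]
ft_force: [-0.1, -0.3, -3.3]
grip_width: 0.177
```

```bash
python3 hexm.py
python3 - <<'E'
from h import *
plan([.556,.189,.21],60); tilt()
E
```

```text
pos [ 0.5763 -0.2993  0.2143] xaxis [ 0.002  0.003 -1.   ] jaw -2.69 q [-0.226  0.427  0.895  1.492 -0.338  1.384  0.642] F [-0.1 -0.3 -3.3] t 23.53 w 15.4
shift units [ 0.58  2.29 -0.12] mm [14.5 57.2 -3.1]
[268.55742801 129.9517824 ] 218 79
[  245   248   125   121 11101] [306.41311594 308.09566706]
centre [ 0.57603097 -0.2417099 ] r 0.008326156716200711 0.009689922894708531 corner mod60 5.747225461302158
pos [ 0.5766 -0.2988  0.2143] xaxis [ 0.002  0.003 -1.   ] jaw -2.64 q [-0.226  0.427  0.895  1.492 -0.339  1.384  0.642] F [ 0.4  0.5 -3.4] t 23.58 w 15.5
shift units [ 0.23 19.45 -1.72] mm [  5.7 486.3 -43. ]
turn world ccw 62.6 -> about tool x deg -62.6 units -0.696
untilt units (tool) [ 0.     0.001 -0.002]
```

Hex is now at 5.7°, 54.5° clockwise of the start (0.95 rad), so the screw is at 1.15 or more. Now back to the stand, turning the hand back to the original jaw angle.

Request:
play_rows:
  targets:
    - {"claw": 0.95,"linear": [0,0,0],"rotation": [-0.05,0.001,-0.002]}
    - {"claw": 0.95,"linear": [0,0,0],"rotation": [-0.078,0,0]}
    - {"claw": 0.95,"linear": [0,0,0],"rotation": [-0.078,0,0]}
    - {"claw": 0.95,"linear": [0,0,0],"rotation": [-0.078,0,0]}
    - {"claw": 0.95,"linear": [0,0,0],"rotation": [-0.078,0,0]}
    - {"claw": 0.95,"linear": [0,0,0],"rotation": [-0.078,0,0]}
    - {"claw": 0.95,"linear": [0,0,0],"rotation": [-0.078,0,0]}
    - {"claw": 0.95,"linear": [0,0,0],"rotation": [-0.078,0,0]}
    - {"claw": 0.95,"linear": [0,0,0],"rotation": [-0.078,0,0]}
    - {"claw": 0.95,"linear": [0,0,0],"rotation": [0,0,0]}

```text
time: 24.42
position: [0.5802, -0.2833, 0.2123]
tool_rot: [-0.806, 1.411, 0.82]
ft_force: [0.7, -0.1, -2.8]
grip_width: 0.177
```

Run:
```python
from h import *
plan([.556,.189,.21],60); tilt()
```

```text
pos [ 0.5802 -0.2833  0.2123] xaxis [-0.002  0.009 -1.   ] jaw 59.81 q [-0.11   0.371  0.687  1.494 -0.243  1.368  1.638] F [ 0.7 -0.1 -2.8] t 24.42 w 15.4
shift units [ 0.25 10.33 15.85] mm [  6.4 258.3 396.1]
turn world ccw 0.2 -> about tool x deg -0.2 units -0.002
untilt units (tool) [ 0.     0.004 -0.004]
```

Request:
play_rows:
  targets:
    - {"claw": 0.95,"linear": [0,0.35,0.5],"rotation": [0,0.004,-0.004]}
    - {"claw": 0.95,"linear": [0,0.55,0.85],"rotation": [0,0,0]}
    - {"claw": 0.95,"linear": [0,0.55,0.85],"rotation": [0,0,0]}
    - {"claw": 0.95,"linear": [0,0.55,0.85],"rotation": [0,0,0]}
    - {"claw": 0.95,"linear": [0,0.55,0.85],"rotation": [0,0,0]}
    - {"claw": 0.95,"linear": [0,0.55,0.85],"rotation": [0,0,0]}
    - {"claw": 0.95,"linear": [0,0.55,0.85],"rotation": [0,0,0]}
    - {"claw": 0.95,"linear": [0,0.55,0.85],"rotation": [0,0,0]}
    - {"claw": 0.95,"linear": [0,0.55,0.85],"rotation": [0,0,0]}

```text
time: 25.17
position: [0.5699, -0.0585, 0.211]
tool_rot: [-0.784, 1.428, 0.783]
ft_force: [0.3, 0.7, -4.6]
grip_width: 0.177
```

Run:
```python
from h import *
plan([.556,.189,.20],60); tilt()
```

```text
pos [ 0.5699 -0.0585  0.211 ] xaxis [-0.002 -0.002 -1.   ] jaw 57.57 q [-0.474  0.178  0.599  1.683 -0.101  1.314  1.148] F [ 0.3  0.7 -4.6] t 25.17 w 15.4
shift units [0.42 5.78 8.06] mm [ 10.6 144.5 201.5]
turn world ccw 2.4 -> about tool x deg -2.4 units -0.027
untilt units (tool) [ 0.     -0.0016 -0.0003]
```

Request:
play_rows:
  targets:
    - {"claw": 0.95,"linear": [0,0.6,0.82],"rotation": [-0.027,0,0]}
    - {"claw": 0.95,"linear": [0,0.6,0.82],"rotation": [0,0,0]}
    - {"claw": 0.95,"linear": [0,0.58,0.85],"rotation": [0,0,0]}
    - {"claw": 0.95,"linear": [0,0.58,0.85],"rotation": [0,0,0]}
    - {"claw": 0.95,"linear": [0,0.58,0.85],"rotation": [0,0,0]}
    - {"claw": 0.95,"linear": [0,0.58,0.85],"rotation": [0,0,0]}
    - {"claw": 0.95,"linear": [0,0.58,0.85],"rotation": [0,0,0]}
    - {"claw": 0.95,"linear": [0,0.45,0.6],"rotation": [0,0,0]}
    - {"claw": 0.95,"linear": [0,0,0],"rotation": [0,0,0]}
    - {"claw": 0.95,"linear": [0,0,0],"rotation": [0,0,0]}

```text
time: 26.0
position: [0.5479, 0.1655, 0.2109]
tool_rot: [-0.798, 1.418, 0.811]
ft_force: [0.4, -2.2, -3.3]
grip_width: 0.173
```

Run:
```python
from h import *
plan([.556,.189,.18],60); tilt()
```

```text
pos [0.5479 0.1655 0.2109] xaxis [-0.005  0.007 -1.   ] jaw 59.17 q [-0.726  0.168  0.441  1.679 -0.082  1.314  0.763] F [ 0.4 -2.2 -3.3] t 26.0 w 15.0
shift units [1.24 0.2  0.97] mm [31.   4.9 24.2]
turn world ccw 0.8 -> about tool x deg -0.8 units -0.009
untilt units (tool) [ 0.      0.0022 -0.005 ]
```

Request:
play_rows:
  targets:
    - {"claw": 0.95,"linear": [0.2,0.2,0.8],"rotation": [-0.009,0.0022,-0.005]}
    - {"claw": 0.95,"linear": [0.3,0,0.2],"rotation": [0,0,0]}
    - {"claw": 0.95,"linear": [0.2,0,0],"rotation": [0,0,0]}
    - {"claw": 0.95,"linear": [0,0,0],"rotation": [0,0,0]}
    - {"claw": 0.95,"linear": [0,0,0],"rotation": [0,0,0]}

```text
time: 26.42
position: [0.5563, 0.1873, 0.1926]
tool_rot: [-0.809, 1.417, 0.807]
ft_force: [-0.4, -0.3, -2.9]
grip_width: 0.179
```

Run:
```python
from h import *
plan([.5562,.189,.162],60); tilt()
```

```text
pos [0.5563 0.1873 0.1926] xaxis [-0.    -0.001 -1.   ] jaw 59.41 q [-0.741  0.211  0.427  1.669 -0.089  1.282  0.74 ] F [-0.4 -0.3 -2.9] t 26.42 w 15.6
shift units [1.22 0.04 0.06] mm [30.6  1.   1.4]
turn world ccw 0.6 -> about tool x deg -0.6 units -0.007
untilt units (tool) [ 0.     -0.001   0.0002]
```

Request:
play_rows:
  targets:
    - {"claw": 0.95,"linear": [0.35,0.04,0.06],"rotation": [-0.006,-0.001,0]}
    - {"claw": 0.95,"linear": [0.3,0,0],"rotation": [0,0,0]}
    - {"claw": 0.95,"linear": [0.2,0,0],"rotation": [0,0,0]}
    - {"claw": 0.95,"linear": [0,0,0],"rotation": [0,0,0]}
    - {"claw": 0.95,"linear": [0,0,0],"rotation": [0,0,0]}

```text
time: 26.83
position: [0.5564, 0.1852, 0.1694]
tool_rot: [-0.811, 1.415, 0.81]
ft_force: [0.8, 0.2, -3.5]
grip_width: 0.178
```

Run:
```python
from h import *
plan([.5562,.189,.10],60); tilt()
```

```text
pos [0.5564 0.1852 0.1694] xaxis [ 0.    -0.001 -1.   ] jaw 59.62 q [-0.735  0.226  0.426  1.701 -0.097  1.237  0.753] F [ 0.8  0.2 -3.5] t 26.83 w 15.5
shift units [2.78 0.08 0.13] mm [69.4  2.1  3.2]
turn world ccw 0.4 -> about tool x deg -0.4 units -0.004
untilt units (tool) [ 0.     -0.0003  0.0003]
```

Moving down drifts about −2 mm in y, so I correct now and as I go.

Request:
play_rows:
  targets:
    - {"claw": 0.95,"linear": [0.0,0.1,0.16],"rotation": [-0.004,0,0]}
    - {"claw": 0.95,"linear": [0.15,0.01,0.02],"rotation": [0,0,0]}
    - {"claw": 0.95,"linear": [0.15,0.01,0.02],"rotation": [0,0,0]}
    - {"claw": 0.95,"linear": [0.0,0,0],"rotation": [0,0,0]}

```text
time: 27.17
position: [0.5567, 0.1917, 0.1618]
tool_rot: [-0.816, 1.411, 0.815]
ft_force: [0.4, -0.2, -3.3]
grip_width: 0.179
```

Run:
```python
from h import *
plan([.5562,.189,.10],60); tilt()
```

```text
pos [0.5567 0.1917 0.1618] xaxis [ 0.001  0.    -1.   ] jaw 60.0 q [-0.739  0.235  0.421  1.705 -0.101  1.222  0.753] F [ 0.4 -0.2 -3.3] t 27.17 w 15.5
shift units [ 2.47 -0.04 -0.11] mm [61.8 -0.9 -2.6]
turn world ccw -0.0 -> about tool x deg 0.0 units 0.0
untilt units (tool) [-0.      0.0004  0.0006]
```

Request:
play_rows:
  targets:
    - {"claw": 0.95,"linear": [0.1,-0.03,-0.1],"rotation": [0,0,0]}
    - {"claw": 0.95,"linear": [0.2,0,0],"rotation": [0,0,0]}
    - {"claw": 0.95,"linear": [0.25,0,0],"rotation": [0,0,0]}

```text
time: 27.42
position: [0.557, 0.1896, 0.1485]
tool_rot: [-0.816, 1.408, 0.815]
ft_force: [0.1, 0.6, -3.2]
grip_width: 0.175
```

Run:
```python
from h import *
plan([.5562,.189,.10],60); tilt()
```

```text
pos [0.557  0.1896 0.1485] xaxis [ 0.004  0.001 -1.   ] jaw 60.04 q [-0.736  0.243  0.42   1.723 -0.106  1.193  0.761] F [ 0.1  0.6 -3.2] t 27.42 w 15.3
shift units [ 1.94  0.02 -0.04] mm [48.5  0.5 -1.1]
turn world ccw -0.0 -> about tool x deg 0.0 units 0.0
untilt units (tool) [-0.      0.0019  0.0016]
```

The nose is 7 mm into the hole with no contact force. Continuing down.

Request:
play_rows:
  targets:
    - {"claw": 0.95,"linear": [0.3,0.02,-0.04],"rotation": [0,0.002,0.002]}
    - {"claw": 0.95,"linear": [0.3,0,0],"rotation": [0,0,0]}
    - {"claw": 0.95,"linear": [0.3,0,0],"rotation": [0,0,0]}
    - {"claw": 0.95,"linear": [0.2,0,0],"rotation": [0,0,0]}

```text
time: 27.75
position: [0.5555, 0.1884, 0.1173]
tool_rot: [-0.816, 1.414, 0.816]
ft_force: [-0.5, 0.0, -3.5]
grip_width: 0.175
```

Run:
```python
from h import *
plan([.5562,.189,.0985],60); tilt()
```

```text
pos [0.5555 0.1884 0.1173] xaxis [-0.002 -0.001 -1.   ] jaw 60.01 q [-0.729  0.273  0.417  1.755 -0.12   1.14   0.772] F [-0.5  0.  -3.5] t 27.75 w 15.2
shift units [ 0.75 -0.01  0.04] mm [18.8 -0.3  0.9]
turn world ccw -0.0 -> about tool x deg 0.0 units 0.0
untilt units (tool) [ 0.     -0.001  -0.0009]
```

Request:
play_rows:
  targets:
    - {"claw": 0.95,"linear": [0.25,0,0.02],"rotation": [0,-0.001,-0.001]}
    - {"claw": 0.95,"linear": [0.2,0,0],"rotation": [0,0,0]}
    - {"claw": 0.95,"linear": [0.1,0,0],"rotation": [0,0,0]}
    - {"claw": 0.95,"linear": [0.06,0,0],"rotation": [0,0,0]}

```text
time: 28.08
position: [0.5546, 0.1885, 0.0983]
tool_rot: [-0.816, 1.415, 0.816]
ft_force: [0.5, 0.5, -3.2]
grip_width: 0.178
```

Request:
play_rows:
  targets:
    - {"claw": 0.95,"linear": [0.06,0,0],"rotation": [0,0,0]}

```text
time: 28.17
position: [0.5548, 0.1884, 0.0976]
tool_rot: [-0.816, 1.415, 0.816]
ft_force: [-5.1, -1.7, 11.3]
grip_width: 0.174
```

Request:
play_rows:
  targets:
    - {"claw": 0.95,"linear": [0.05,0,0],"rotation": [0,0,0]}

```text
time: 28.25
position: [0.5548, 0.1884, 0.0976]
tool_rot: [-0.816, 1.415, 0.816]
ft_force: [-4.3, -1.3, 5.5]
grip_width: 0.177
```

The collar rests on the stand, at the same height as when I gripped it. Opening and withdrawing.

Request:
play_rows:
  targets:
    - {"claw": 0.95,"linear": [0,0,0],"rotation": [0,0,0]}
    - {"claw": 0.5,"linear": [0,0,0],"rotation": [0,0,0]}
    - {"claw": 0.5,"linear": [0,0,0],"rotation": [0,0,0]}
    - {"claw": 0.4,"linear": [0,0,0],"rotation": [0,0,0]}
    - {"claw": 0.4,"linear": [0,0,0],"rotation": [0,0,0]}
    - {"claw": 0.4,"linear": [0,0,0],"rotation": [0,0,0]}
    - {"claw": 0.4,"linear": [0,0,0],"rotation": [0,0,0]}

```text
time: 28.83
position: [0.5586, 0.1898, 0.1017]
tool_rot: [-0.815, 1.406, 0.815]
ft_force: [0.2, 0.0, 1.6]
grip_width: 0.541
```

Request:
play_rows:
  targets:
    - {"claw": 0.4,"linear": [-0.2,0,0],"rotation": [0,0,0]}
    - {"claw": 0.4,"linear": [-0.4,0,0],"rotation": [0,0,0]}
    - {"claw": 0.4,"linear": [-0.6,0,0],"rotation": [0,0,0]}
    - {"claw": 0.4,"linear": [-0.8,0,0],"rotation": [0,0,0]}
    - {"claw": 0.4,"linear": [-0.8,0,0],"rotation": [0,0,0]}
    - {"claw": 0.4,"linear": [-0.8,0,0],"rotation": [0,0,0]}
    - {"claw": 0.4,"linear": [-0.8,0,0],"rotation": [0,0,0]}
    - {"claw": 0.4,"linear": [-0.6,-0.3,0],"rotation": [0,0,0]}
    - {"claw": 0.4,"linear": [0,0,0],"rotation": [0,0,0]}
    - {"claw": 0.4,"linear": [0,0,0],"rotation": [0,0,0]}

```text
time: 29.67
position: [0.5643, 0.1854, 0.2388]
tool_rot: [-0.814, 1.403, 0.814]
ft_force: [-0.2, 0.4, -0.6]
grip_width: 0.602
```

```bash
python3 r.py
python3 - <<'E'
from h import *
st=get_state(); C=cam('wrist',st); w=get_image('wrist'); t=get_image('top'); s=get_image('side')
cv2.imwrite('pics/f.png',np.hstack([cv2.resize(t[80:330,100:480],(400,263)),cv2.resize(w,(400,300))[:263]]))
cv2.imwrite('pics/fs.png',s); cv2.imwrite('pics/fw.png',w)
E
```

```text
jaw 59.98 tz -0.062 F [-0.2  0.4 -0.6] [0.5643 0.1854 0.2388] 29.6667
```

View pics/f.png

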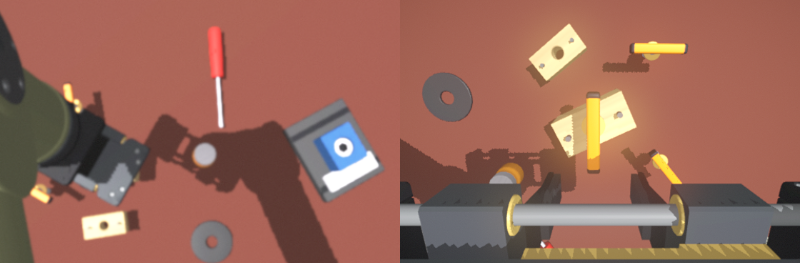

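The final picture shows the big key hanging upright in the large stand (wrist half at (593,132)). The screwdriver, jar and disc lie as before, and the gripper is clear. Handing in.

```bash
python3 -c "
from bench import close_job
print(close_job())"
```

```text
the job is handed in; nothing more can be done
None
```

I tightened the screw with the large key, hung the key back in the larger stand and handed the job in at about 30 s of the 72 s. `close_job` reports no verdict.

- **Insertion:** The key went home with a light press. The floor met it at tool height 0.1413 m, against 0.1416 m predicted.
- **First tightening:** I turned clockwise until the torque rose from about 0.15 to 0.53 N m at the stop. That was firmer than needed, and the key bound in the socket.
- **A check that disagreed:** After I had eased the key back and lifted it out, a close picture put the hex at 52.7° (0.92 rad) from its start. With the loose position somewhere between 0.2 and 0.6, the screw could have been as low as 1.12 rad, so it had probably crept back.
- **Second tightening:** I put the key back in and turned until the torque rose to 0.27 N m. I then eased it back while pulling lightly, so the screw was not dragged. The hex then read 54.5° (0.95 rad) from its start, which puts the screw at 1.15 rad or more. That is 0.03 rad above the 1.12 limit, with a measuring error of about 0.02 rad.
- **Last checks:** The collar met the stand at tool height 0.0976 m, the same as when I first gripped the key. The last picture shows the key in the large stand's hole with the gripper clear, and the screwdriver, jar and disc look undisturbed. I judged these by eye rather than measuring them.

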